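# Take a nest of funnels apart and stand each in its container's neck

## Task

I want to pour the leftovers back into their containers: take the nest of three funnels apart and stand each funnel in the open neck that suits it, the smallest in the narrow neck of the round bottle, the middle one in the oblong metal can, the largest in the wide neck of the plastic jug. Each must stand upright and straight with its cone fully down on the neck. Leave the little glass jar of bolts standing where it is.

Things in the scene. Friction and masses are not known exactly. Their poses are not given: they have to be found in the camera images.
- funnel_small: Smallest of 3 white plastic funnels, 101 mm high, about 30 g: collar 52 mm outside diameter, 19 mm high, wall 2.5 mm; steep cone; stem 35 mm long, 8 mm at the tip. Nested in the medium one, 26 mm free round it. Seated in the bottle its tip is 52 mm below the neck's edge. Origin: centre of the tip; z up the axis. Smooth; lifts straight out; pinch the collar's wall lightly, one finger inside.
- funnel_medium: Middle white funnel, 104.5 mm high, about 60 g: collar 110 mm outside diameter, 18 mm high, wall 2.5 mm; 45 degree cone; stem 42 mm long, 18 mm at the tip. Nested in the large one, 27 mm free round it. Seated in the can, its tip is 49.5 mm below the neck's edge. Origin: centre of the tip; z up the axis. Smooth; lifts straight out; pinch the collar's wall lightly, one finger inside.
- funnel_large: Largest white funnel, 105.5 mm high, about 90 g: collar 169 mm outside diameter, 16 mm high, wall 2.5 mm; shallow cone; stem 45 mm long, 30 mm at the tip. Stands in the tin. Seated in the jug, its tip is 51 mm below the neck's edge. Origin: centre of the tip; z up the axis. Smooth; lifts straight out; pinch the collar's wall lightly, one finger inside.
- bottle_neck (a point): Centre of the neck's edge of the round grey half-litre bottle (72 mm diameter, 150 mm high with its neck, heavy, does not move): where the smallest funnel belongs. Neck bore 26 mm, outside 31 mm, open more than 60 mm deep. z up; 150 mm above the bench.
- can_neck (a point): Centre of the neck's edge of the oblong bare metal one-litre can (115 by 73 mm, 148 mm high, neck 20 mm off the middle towards -x of this frame, a low wire handle beside it; fixed): where the middle funnel belongs. Neck bore 36 mm, outside 41 mm, open more than 60 mm deep. z up; 163 mm above the bench.
- jug_neck (a point): Centre of the neck's edge of the squat pale grey plastic jug (134 by 104 mm, 138 mm high, neck 22 mm off the middle towards -x of this frame, a moulded handle, lower than the neck, beside it; fixed): where the largest funnel belongs. Neck bore 52 mm, outside 60 mm, open more than 60 mm deep. z up; 163 mm above the bench.
- tin_mouth (a point): Centre of the rim of the open steel tin (73 mm diameter, 90 mm high, does not move) in which the nest of funnels stands at the start. z up.
- bolt_jar: Small glass jar with bolts in it, 44 mm diameter, 70 mm high, loose, 0.25 kg, standing among the containers: to be left alone. Origin: centre of its underside, z up.
Not all that is in view belongs to the job. What is shaped like the funnel_large but blue or red is not meant.

How it is judged:
By the outcome, as a careful person would: the job done as asked, in the order asked, and still so for the second after the job is handed in, with the robot touching nothing.
It also fails if it takes over 102 s, if anything falls off the work surface, if the arm or the gripper's body presses on something with over 40 N, if the wrist force passes 120 N, or if a joint passes its speed limit or range.

## Robot

A 7-joint arm with a two-finger parallel gripper is mounted at the origin on the work surface. World frame = base frame: x ahead of the robot, y to its left, z up, the work surface at z = 0. Lengths are in mm, angles in rad, forces in N, time in s.
With the tool pointing down it reaches from about 400 to 875 mm from the base axis. Payload 4.4 kg.
Tool frame: the origin (TCP) lies at the very end of the fingers, on their centre line; the grasp point (between the pads) lies 19 mm behind it; z points along the fingers, y is the line along which they close (so a half turn about z gives the same grasp; the last joint's range is limited). The gripper opens to 85 mm and grips with 20 to 120 N. Pads are 22 mm wide; open, the fingers measure 114 mm over their backs; the gripper's body (76 mm by 85 mm) begins 54 mm behind the grasp point. The pads swing forward as they close: fully open they stand 13 mm farther back than shut.
Start: joints at [1.159, 0.628, 0.038, 1.517, -0.027, 0.996, -0.02], TCP at [220.345, -611.527, 231.313] pointing down, gripper open.
Joint ranges: [-3.06, 3.06], [-0.37, 2.12], [-1.25, 1.32], [0.18, 2.47], [-1.1, 4.24], [0.23, 1.98], [-2.94, 2.94]. Speed limits (rad/s): [2.57, 2.57, 3.14, 3.14, 3.14, 3.14, 3.14].

## Interface

Orientations are given as [roll, pitch, yaw] about the fixed x, y, z axes, in that order (R = Rz(yaw) Ry(pitch) Rx(roll)).
In Python, from cell import ctrl gives the robot as it stands.
- The arm moves only by the tool step_arm, never from a script. Its argument "series" is a list that holds one entry, the list of rows, each a list of 7 numbers: the turn, a rotation vector about the tool's x, y, z as a fraction of full scale, then the shift along the tool's x, y, z as a fraction of full scale, then the closure, from 0 (fully open) to 1 (shut). In form: [[[ax, ay, az, tx, ty, tz, gripper], ...]]. A call has 1 to 12 rows; each row shifts and turns the commanded pose from where the row before left it, along the tool's axes as they then stand; what a row does not reach is not made up. Full scale, the value 1, is 150 mm for a shift and 45 degrees for a turn. A row lasts 1/10 s, in which the tool goes at most 50 mm and 8.59 degrees, less where a joint would pass 70% of its speed; a pose out of reach is approached as far as the arm can. A call with a number of a shift or a turn outside -1 to 1 is refused whole. A call with a gripper value outside its range is refused whole. The fingers move at their own pace and stop on an object; the grip force is fixed at half the most. Time passes only in rows, so rows that do not move let the fingers close. It gives the time, the measured TCP pose, the force, the opening and the grip force at its end, in the units of the state.
- ctrl.read_state(): the state, without advancing time (a new reading comes with each control period).
- ctrl.get_image(name): name is "side" or "top" or "wrist"; returns a dict with "img" (480x640x3 uint8, red, green, blue), "fx", "fy", "cx", "cy" (pixels), "dist" ([k1, k2, p1, p2, k3] as OpenCV has them; the pictures are not rectified), "R" (3x3) and "t" (3): a world point X has camera coordinates R X + t. Camera axes: x right, y down, z forward; pixel columns grow to the right and rows downward; lengths in mm; the calibration is good to about 2 mm. A picture is of the moment at which its call begins. There is no depth.
- ctrl.finish_job(): hands the job in; it is judged then, once.
Trained networks look in a picture, given as the dict that the camera call returned (one of the last four; its "shot" number tells which), for a name from the list of things; names that differ only in an ending like _2 or _b are one class to them, and where a whole thing is asked for, a point or a joint stands for the part that bears it (a point fixed in the world has none). Each returns a list of dicts, best first, with "score" (0 to 1); they miss things now and then, are a little off and sometimes report something else, mostly with a low value. They report only what shows in the picture. A call takes as long as a camera call. They do not tell look-alikes from the thing itself.
- ctrl.recognise(picture, thing): "centre" ([column, row] in pixels, amid what is visible of it).
The state is a dict: "clock": time; "qpos": joint angles; "qd": joint speeds; "tau": joint torques, N m; "eef_pos": TCP position; "tool_rot": TCP orientation; "force": force on the tool from outside, world axes, zero at the start; "torque": the same for the moment, N m; "width": finger opening in mm; "gripper_force": force on a finger pad.
Only numpy, scipy, OpenCV 4.12 (cv2) and the standard library are available. Lean on these libraries where they do the work, as an engineer would, in place of code of your own. Each camera call takes 0.05 s, during which the arm holds its last target. There are 200 camera calls.

## Working session

There is one attempt and no reset: what is moved stays moved. The work goes in short steps, Python scripts to look and compute and a tool call to move; the robot and the scene stay as the last step left them, time stands still between calls to the robot, and variables do not carry over. Pictures are saved under pics/ and viewed, at most 14 in all, crops included, and the job is handed in when it is done.

Besides the shell and the picture viewer there is one more tool, called after "Emit:" as name([rows], argument=value, ...), one row to a line, values as JSON. step_arm: Moves the arm, as the interface text tells. Shift numbers are shares of 150 mm and turn numbers shares of 45 degrees, none past 1 either way. Its arguments: {"type":"object","properties":{"series":{"type":"array","items":{"type":"array","items":{"type":"array","items":{"type":"number","minimum":-1,"maximum":1}}}}},"required":["series"]}

```bash
mkdir -p pics; ls
cat > h.py <<'E'
import numpy as np,cv2
from cell import ctrl
def ray(d,px):
    K=np.array([[d['fx'],0,d['cx']],[0,d['fy'],d['cy']],[0,0,1.]])
    u=cv2.undistortPoints(np.array([[px]],float),K,np.array(d['dist'],float))[0,0]
    R=np.array(d['R']);t=np.array(d['t'])
    return -R.T@t, R.T@np.array([u[0],u[1],1])
def atz(d,px,z):
    c,r=ray(d,px); return c+r*(z-c[2])/r[2]
def proj(d,X):
    K=np.array([[d['fx'],0,d['cx']],[0,d['fy'],d['cy']],[0,0,1.]])
    return cv2.projectPoints(np.array(X,float).reshape(-1,1,3),cv2.Rodrigues(np.array(d['R'],float))[0],np.array(d['t'],float),K,np.array(d['dist'],float))[0][:,0]
def save(d,n): cv2.imwrite('pics/'+n,cv2.cvtColor(d['img'],cv2.COLOR_RGB2BGR))
E
python3 - <<'E'
from h import *
np.set_printoptions(precision=1,suppress=True)
Z=dict(funnel_small=0,funnel_medium=0,funnel_large=0,bottle_neck=150,can_neck=163,jug_neck=163,tin_mouth=90,bolt_jar=35)
for n in ['top','side']:
    d=ctrl.get_image(n); save(d,n+'0.png'); print(n,-np.array(d['R']).T@np.array(d['t']), d['fx'])
    for k in Z:
        for r in ctrl.recognise(d,k)[:3]: print(k,r['score'],r['centre'],atz(d,r['centre'],Z[k] or 150))
print(ctrl.read_state())
E
```

```text
pics
top [257.   -8.1 975.3] 480.51019965143007
funnel_small 0.56 [234.9, 166.7] [527.9 139.3 150. ]
funnel_small 0.23 [127.6, 246.7] [387.1 324.9 150. ]
funnel_medium 0.94 [245.0, 152.9] [553.3 121.5 150. ]
funnel_large 0.91 [166.9, 338.6] [228.8 251.7 150. ]
funnel_large 0.87 [213.1, 145.2] [568.9 179.  150. ]
funnel_large 0.61 [462.4, 335.7] [ 223.7 -247.7  150. ]
bottle_neck 0.73 [128.8, 249.2] [382.6 322.6 150. ]
can_neck 0.7 [500.2, 231.0] [ 400.  -320.9  163. ]
jug_neck 0.85 [388.1, 173.0] [ 507.  -131.6  163. ]
bolt_jar 0.59 [314.3, 177.4] [540.   -1.2  35. ]
side [-298.8  651.   819.7] 515.5427567853344
funnel_small 0.73 [236.0, 238.7] [515.8 162.9 150. ]
funnel_small 0.58 [284.9, 245.3] [423.8  96.8 150. ]
funnel_medium 0.85 [235.1, 230.3] [544.5 145.6 150. ]
funnel_large 0.89 [281.8, 355.5] [181.5 299.8 150. ]
funnel_large 0.75 [243.1, 223.6] [554.8 116.  150. ]
funnel_large 0.75 [439.8, 238.7] [ 212.1 -177.9  150. ]
bottle_neck 0.69 [188.2, 336.3] [326.2 397.2 150. ]
can_neck 0.89 [413.6, 202.1] [ 339.3 -238.   163. ]
jug_neck 0.84 [333.2, 213.4] [432.6 -56.3 163. ]
tin_mouth 0.81 [242.0, 277.4] [458.7 192.8  90. ]
bolt_jar 0.72 [282.3, 246.5] [548.3   9.9  35. ]
{'clock': 0.9, 'qpos': array([ 1.2,  0.6,  0. ,  1.5, -0. ,  1. , -0. ]), 'qd': array([-0., -0.,  0., -0.,  0., -0., -0.]), 'tau': array([ -0. , -56.3,   1.2, -19.4,   0. ,   0. ,   0. ]), 'eef_pos': array([ 220.3, -611.5,  231.3]), 'tool_rot': array([ 3.1, -0. ,  0.3]), 'force': array([ 0.3,  0.4, -1.1]), 'torque': array([0., 0., 0.]), 'gripper_force': 0.0, 'width': 85.63568519497284}
```

View pics/top0.png

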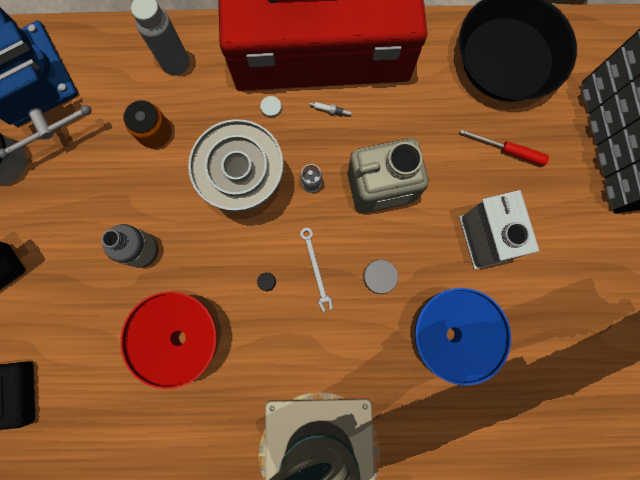

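View pics/side0.png

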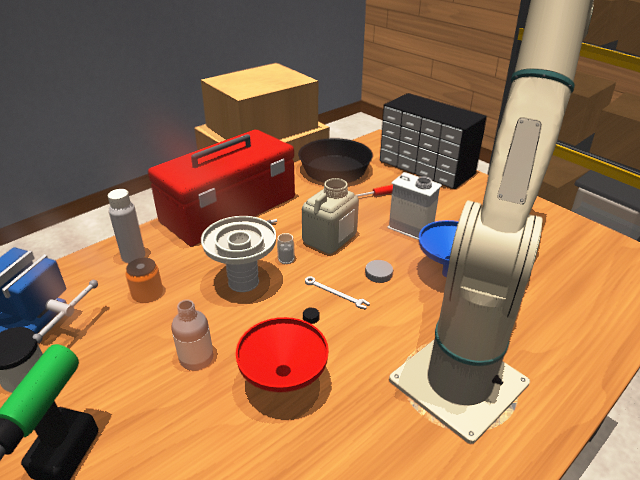

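The white nest is at top (237,166), with the red and blue look-alikes at (170,338) and (462,336). The bottle neck is near (115,238), the jug neck (405,160), the can neck (515,234) and the bolt jar (312,178). Of the bottle-like objects at (130,245), (145,120) and (160,40), the grey one with the narrow neck at (130,245) fits the description. I'll confirm it in an enlarged crop.

Run:
```python
import cv2,numpy as np
t=cv2.imread('pics/top0.png');s=cv2.imread('pics/side0.png')
def c(i,x,y,w=66,h=50,f=4):return cv2.resize(i[y:y+h,x:x+w],(w*f,h*f),interpolation=cv2.INTER_CUBIC)
a=np.hstack([c(t,85,215),c(t,372,135),c(t,482,210)])
b=np.hstack([c(s,155,290),c(s,303,165),c(s,392,160)])
d=np.hstack([cv2.resize(t[115:215,180:312],(264,200)),cv2.resize(s[205:305,180:312],(264,200)),c(t,280,150)])
cv2.imwrite('pics/crop1.png',np.vstack([a,b,d]))
```

```text
(no output)
```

View pics/crop1.png

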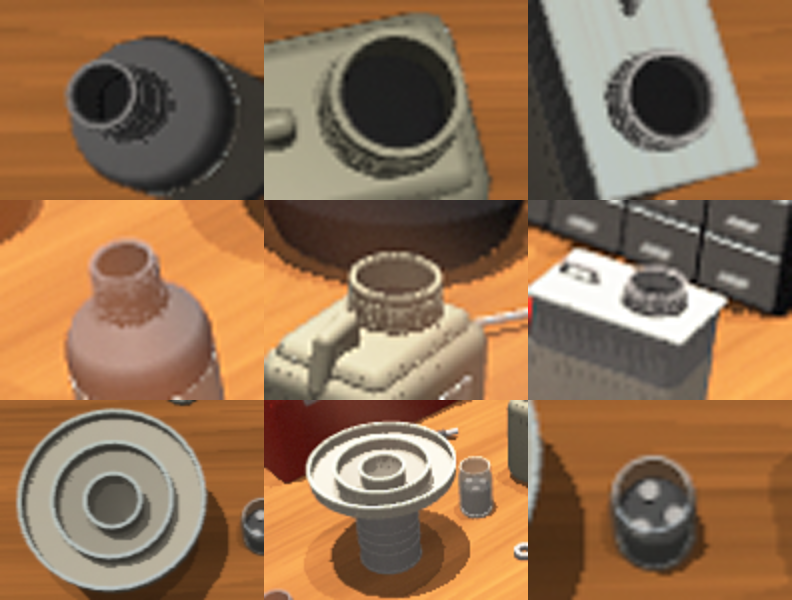

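Run:
```python
from h import *
np.set_printoptions(precision=1,suppress=True)
T=ctrl.get_image('top');S=ctrl.get_image('side');W=ctrl.get_image('wrist')
P=dict(bottle=[(110.3,238),(186,305.3),150],jug=[(405.5,158.5),(336,183.6),163],can=[(517,234),(423.7,180.3),163],small=[(236.5,165),(239.5,239),None],large=[(236,164.5),(238.5,238),None])
for k,(a,b,z) in P.items():
    c1,r1=ray(T,a);c2,r2=ray(S,b)
    m=np.linalg.lstsq(np.c_[r1,-r2],c2-c1,rcond=None)[0]
    p,q=c1+m[0]*r1,c2+m[1]*r2
    print(k,p,q,np.linalg.norm(p-q), atz(T,a,z)[:2] if z else '',atz(S,b,z)[:2] if z else '')
st=ctrl.read_state();print(st['eef_pos'],st['tool_rot'])
from scipy.spatial.transform import Rotation as Ro
R=Ro.from_euler('xyz',st['tool_rot']).as_matrix();print(R)
cw=-np.array(W['R']).T@np.array(W['t']);print('cam in tool',R.T@(cw-st['eef_pos']));print(np.array(W['R'])@R,W['fx'])
```

```text
bottle [403.6 357.5 146.6] [403.3 357.1 146.3] 0.5585765142338119 [403.  355.9] [399.5 358.7]
jug [ 534.4 -164.3  159. ] [ 535.4 -163.4  159.2] 1.3500881758176644 [ 533.  -163.5] [ 530.5 -158.6]
can [ 395.  -351.5  158.5] [ 396.4 -350.4  158.3] 1.8186631974768541 [ 394.2 -349.7] [ 391.4 -343.3]
small [538.8 140.6 126.5] [538.3 140.2 126.3] 0.7088295302206639  
large [539.  141.1 128.8] [539.6 141.8 129.2] 0.9377451388704131  
[ 220.3 -611.5  231.3] [ 3.1 -0.   0.3]
[[ 0.9  0.3  0. ]
 [ 0.3 -0.9 -0. ]
 [ 0.   0.  -1. ]]
cam in tool [  71.9    0.2 -142.8]
[[-0.   1.  -0. ]
 [-1.  -0.  -0.3]
 [-0.3 -0.   1. ]] 430.2436088030928
```

Emit:
step_arm([
  [[0,0,-0.18,0,0,-0.06,0],[0,0,-0.18,0,0,-0.06,0],[0,0,-0.18,0,0,-0.06,0],[0,0,-0.18,0,0,-0.06,0],[0,0,-0.18,0,0,-0.06,0],[0,0,-0.18,0,0,-0.06,0],[0,0,-0.18,0,0,-0.04,0],[0,0,-0.18,0,0,0,0],[0,0,-0.12,0,0,0,0],[0,0,0,0,0,0,0]],
])

```text
clock: 2.05
eef_pos: [220.1, -611.6, 291.3]
tool_rot: [3.141, -0.0, 1.571]
force: [0.2, -0.1, -0.6]
width: 85.4
gripper_force: 0.0
```

Emit:
step_arm([
  [[0,0,0,0.22,0.145,0,0.3],[0,0,0,0.22,0.145,0,0.5],[0,0,0,0.22,0.145,0,0.76],[0,0,0,0.22,0.145,0,0.76],[0,0,0,0.22,0.145,0,0.76],[0,0,0,0.22,0.145,0,0.76],[0,0,0,0.22,0.145,0,0.76],[0,0,0,0.2,0.145,0,0.76],[0,0,0,0,0,0,0.76],[0,0,0,0,0,0,0.76]],
])

```text
clock: 3.05
eef_pos: [394.8, -350.0, 291.5]
tool_rot: [3.141, 0.001, 1.571]
force: [-1.1, -0.7, -0.3]
width: 20.3
gripper_force: 0.0
```

```bash
cat > w.py <<'E'
from h import *
import pickle,sys
np.set_printoptions(precision=1,suppress=True)
n=sys.argv[1]
d=ctrl.get_image('wrist');save(d,'w_%s.png'%n);pickle.dump({k:v for k,v in d.items()},open(n+'.pkl','wb'))
s=ctrl.read_state();print(s['eef_pos'],s['width'],s['clock'])
E
python3 w.py can
```

```text
[ 393.9 -351.1  291.4] 20.887998983120962 3.1
```

Emit:
step_arm([
  [[0,0,0,0.25,0.185,0,0.76],[0,0,0,0.25,0.185,0,0.76],[0,0,0,0.25,0.185,0,0.76],[0,0,0,0.25,0.185,0,0.76],[0,0,0,0.25,0.185,0,0.76],[0,0,0,0,0,0,0.76],[0,0,0,0,0,0,0.76]],
])

```text
clock: 3.8
eef_pos: [533.0, -163.6, 291.0]
tool_rot: [-3.141, 0.001, 1.57]
force: [0.1, -0.6, -0.9]
width: 20.6
gripper_force: 0.0
```

```bash
python3 w.py jug
```

```text
[ 532.2 -165.   290.9] 20.741631169346725 3.85
```

Emit:
step_arm([
  [[0,0,0,0.29,0.005,0,0.76],[0,0,0,0.29,0.005,0,0.76],[0,0,0,0.29,0.005,0,0.76],[0,0,0,0.29,0.005,0,0.76],[0,0,0,0.29,0.005,0,0.76],[0,0,0,0.29,0.005,0,0.76],[0,0,0,0.29,0.005,0,0.76],[0,0,0,0,0,0,0.76],[0,0,0,0,0,0,0.76]],
])

```text
clock: 4.75
eef_pos: [538.4, 139.8, 291.1]
tool_rot: [-3.141, 0.001, 1.569]
force: [-0.9, -1.2, 0.1]
width: 20.6
gripper_force: 0.0
```

```bash
python3 w.py nest
```

```text
[538.6 138.5 291. ] 20.541149713524803 4.8
```

Emit:
step_arm([
  [[0,0,0,0.25,-0.15,0,0.76],[0,0,0,0.25,-0.15,0,0.76],[0,0,0,0.25,-0.15,0,0.76],[0,0,0,0.25,-0.15,0,0.76],[0,0,0,0.25,-0.15,0,0.76],[0,0,0,0.18,-0.15,0,0.76],[0,0,0,0,0,0,0.76],[0,0,0,0,0,0,0.76]],
])

```text
clock: 5.6
eef_pos: [404.4, 354.0, 291.2]
tool_rot: [3.141, 0.002, 1.569]
force: [0.6, -1.0, 0.2]
width: 20.6
gripper_force: 0.0
```

```bash
python3 w.py bot
python3 - <<'E'
import cv2,numpy as np
I=[cv2.resize(cv2.imread('pics/w_%s.png'%k),(400,300)) for k in ['can','jug','nest','bot']]
cv2.imwrite('pics/m.png',np.vstack([np.hstack(I[:2]),np.hstack(I[2:])]))
E
```

```text
[405.1 353.3 291.2] 20.305211396215356 5.65
```

View pics/m.png

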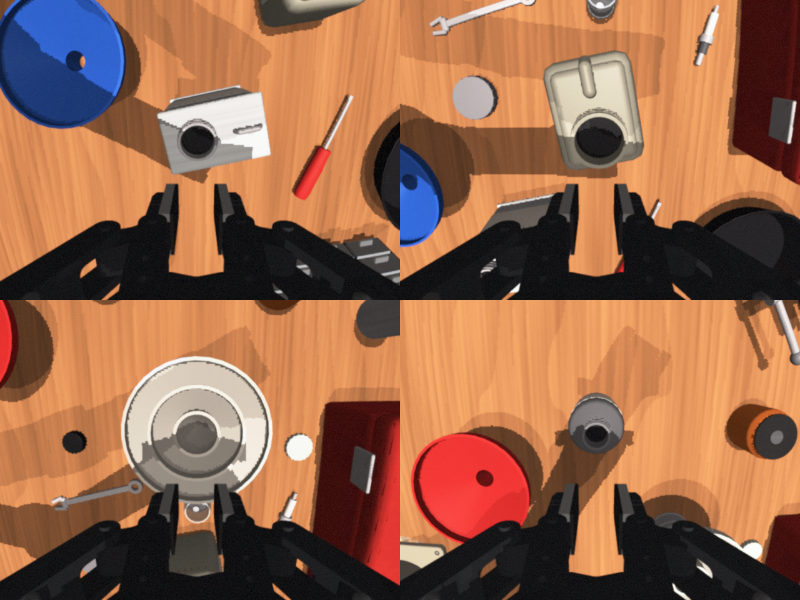

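```bash
cat > ov.py <<'E'
from h import *
import pickle
def circ(c,r,n=72):
    a=np.linspace(0,2*np.pi,n);return np.c_[c[0]+r*np.cos(a),c[1]+r*np.sin(a),np.full(n,c[2])]
def crop(d,cs,half,f,cols=((0,0,255),(0,255,0),(255,0,255))):
    u=proj(d,[cs[0][0]])[0];x,y=int(u[0]-half[0]),int(u[1]-half[1])
    im=cv2.cvtColor(d['img'],cv2.COLOR_RGB2BGR)[max(y,0):y+2*half[1],max(x,0):x+2*half[0]]
    im=cv2.resize(im,None,fx=f,fy=f,interpolation=cv2.INTER_CUBIC)
    for i,(c,r) in enumerate(cs):
        p=(proj(d,circ(c,r))-[max(x,0),max(y,0)]+.5)*f-.5
        cv2.polylines(im,[np.round(p*8).astype(int)],True,cols[i%3],1,cv2.LINE_AA,3)
    return im
E
python3 - <<'E'
from ov import *
L=lambda n:pickle.load(open(n+'.pkl','rb'))
a=crop(L('can'),[((395,-350,163),18),((395,-350,163),20.5)],(50,37),4)
b=crop(L('jug'),[((534,-163.5,163),26),((534,-163.5,163),30)],(50,37),4)
c=crop(L('bot'),[((403,357,150),13),((403,357,150),15.5)],(50,37),4)
e=crop(L('nest'),[((539,141,137),26),((539,141,137),55),((539,141,137),84.5)],(150,111),4/3)
e=cv2.resize(e,(400,296))
cv2.imwrite('pics/ov1.png',np.vstack([np.hstack([a,b]),np.hstack([c,e])]))
E
```

```text
(no output)
```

View pics/ov1.png

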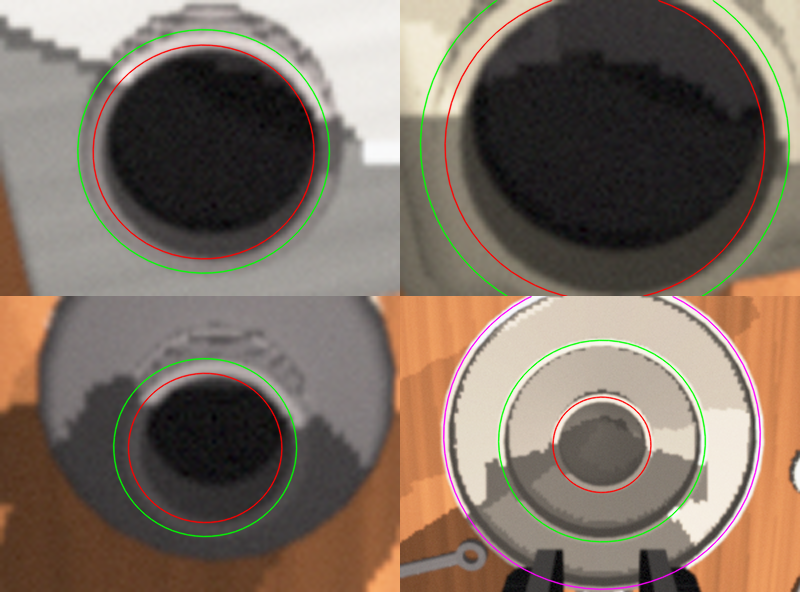

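The wrist view shows the can, jug and bottle bores within 1–2 mm of my estimates. The nest rims match the circles drawn at z≈137, so I'm going to the small funnel's near wall.

Emit:
step_arm([
  [[0,0,0,-0.236,0.122,0,0.84],[0,0,0,-0.236,0.122,0,0.84],[0,0,0,-0.236,0.122,0,0.84],[0,0,0,-0.236,0.122,0,0.84],[0,0,0,-0.236,0.122,0,0.84],[0,0,0,-0.236,0.122,0,0.84],[0,0,0,0,0,0.25,0.84],[0,0,0,0,0,0.25,0.84],[0,0,0,0,0,0.2,0.84],[0,0,0,0,0,0.1,0.84],[0,0,0,0,0,0,0.84],[0,0,0,0,0,0,0.84]],
])

```text
clock: 6.85
eef_pos: [513.8, 141.7, 171.6]
tool_rot: [3.141, 0.001, 1.568]
force: [0.0, 0.4, -0.6]
width: 13.7
gripper_force: 0.0
```

```bash
python3 w.py n2
python3 - <<'E'
from ov import *
d=pickle.load(open('n2.pkl','rb'));S=ctrl.get_image('side')
save(S,'s2.png')
st=ctrl.read_state();p=st['eef_pos']
C=((539,141.5,137))
a=crop(d,[(C,26),(C,55),(C,84.5)],(160,150),2.5)
b=crop(S,[(C,26),(C,55),(C,84.5),((p[0],p[1],p[2]),2)],(66,75),4)
a=cv2.resize(a,None,fx=.66*1.5*.8,fy=.66*1.5*.8) 
h=min(a.shape[0],b.shape[0],600)
print(a.shape,b.shape)
o=np.hstack([a[:h],b[:h]]);o=cv2.resize(o,None,fx=min(1,800/o.shape[1]),fy=min(1,800/o.shape[1]));cv2.imwrite('pics/ov2.png',o)
E
```

```text
[514.1 142.3 172.2] 13.2298661700328 6.9
(594, 634, 3) (600, 528, 3)
```

View pics/ov2.png

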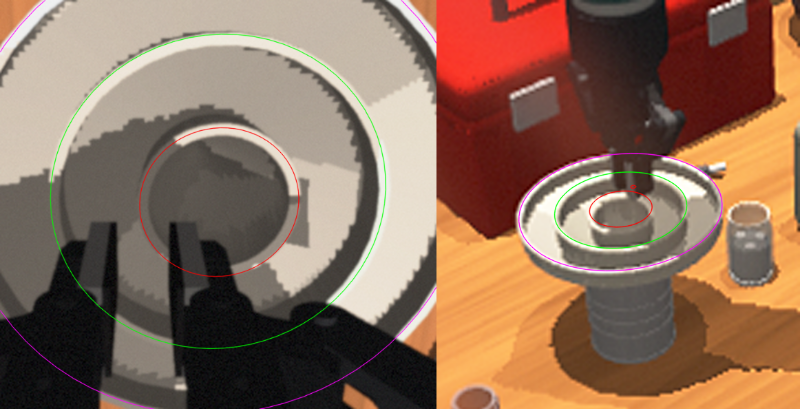

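Emit:
step_arm([
  [[0,0,0,-0.004,0.003,0.12,0.84],[0,0,0,0,0,0.12,0.84],[0,0,0,0,0,0.08,0.84],[0,0,0,0,0,0.013,0.84],[0,0,0,0,0,0,0.84],[0,0,0,0,0,0,0.84]],
])

```text
clock: 7.55
eef_pos: [514.1, 143.3, 122.2]
tool_rot: [3.14, -0.0, 1.571]
force: [-0.2, 0.6, 1.5]
width: 13.9
gripper_force: 0.0
```

Emit:
step_arm([
  [[0,0,0,0,0,0,0.9],[0,0,0,0,0,0,0.95],[0,0,0,0,0,0,1],[0,0,0,0,0,0,1],[0,0,0,0,0,0,1],[0,0,0,0,0,0,1]],
])

```text
clock: 8.15
eef_pos: [513.7, 143.1, 121.6]
tool_rot: [3.141, -0.0, 1.571]
force: [0.7, -0.3, 2.9]
width: 2.2
gripper_force: 58.4
```

Emit:
step_arm([
  [[0,0,0,0,0,-0.03,1],[0,0,0,0,0,-0.08,1],[0,0,0,0,0,-0.15,1],[0,0,0,0,0,-0.2,1],[0,0,0,0,0,-0.2,1],[0,0,0,0,0,-0.2,1],[0,0,0,0,0,-0.14,1],[0,0,0,0,0,0,1],[0,0,0,0,0,0,1]],
])

```text
clock: 9.05
eef_pos: [513.1, 142.9, 271.8]
tool_rot: [3.141, 0.0, 1.571]
force: [0.2, 0.4, -0.6]
width: 1.8
gripper_force: 62.4
```

```bash
python3 w.py n3
python3 - <<'E'
from ov import *
d=pickle.load(open('n3.pkl','rb'));S=ctrl.get_image('side')
p=ctrl.read_state()['eef_pos']
C=(p[0]+24.75,p[1]-1,p[2]+15);T=(C[0],C[1],C[2]-101);N=(539,141.5,137)
a=crop(d,[(C,26),(T,4),(N,55)],(100,140),2.1*2)
b=crop(S,[(C,26),(T,4),(N,55)],(60,140),4)
b=cv2.resize(b,(480//2*1,b.shape[0]//2));a=cv2.resize(a,None,fx=.5,fy=.5)
h=min(a.shape[0],b.shape[0],600);cv2.imwrite('pics/ov3.png',np.hstack([a[:h],b[:h]]))
E
```

```text
[512.7 142.7 270.9] 1.2501782226181044 9.1
```

View pics/ov3.png

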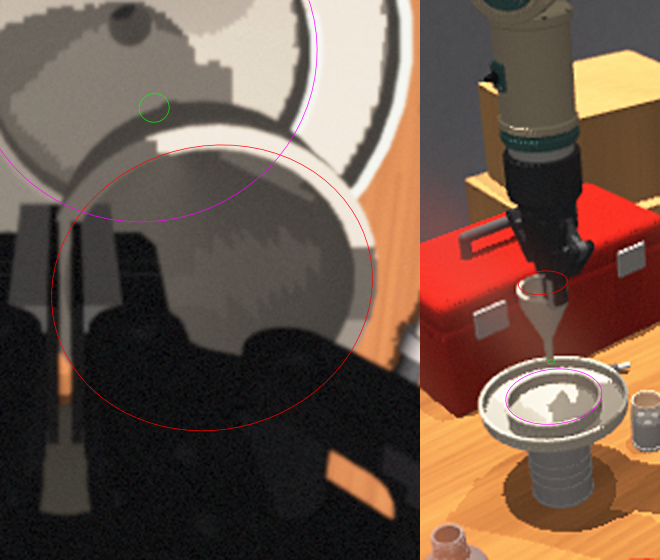

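Run:
```python
from ov import *
d=pickle.load(open('n3.pkl','rb'));S=ctrl.get_image('side');pickle.dump(S,open('s3.pkl','wb'))
p=ctrl.read_state()['eef_pos'];print(p)
C=(p[0]+24.75,p[1],p[2]+15);T=(C[0],C[1],C[2]-101)
u=proj(S,[C,T]);print(u, proj(d,[C]))
x,y=int(u[0,0]-35),int(u[0,1]-15);print('side org',x,y)
im=cv2.cvtColor(S['img'],cv2.COLOR_RGB2BGR)[y:y+75,x:x+60]
im=cv2.resize(im,None,fx=8,fy=8,interpolation=cv2.INTER_CUBIC)
for c,r in[(C,26),((C[0],C[1],C[2]-19),26),((C[0],C[1],C[2]-66),6),(T,4)]:
    q=(proj(S,circ(c,r))-[x,y]+.5)*8-.5
    cv2.polylines(im,[np.round(q*8).astype(int)],True,(0,0,255),1,cv2.LINE_AA,3)
cv2.imwrite('pics/s3.png',im)
```

```text
[512.5851794  142.67213182 270.31217935]
[[232.52751165 179.02790103]
 [236.62648044 218.59031719]] [[384.11082765 334.74734505]]
side org 197 164
```

View pics/s3.png

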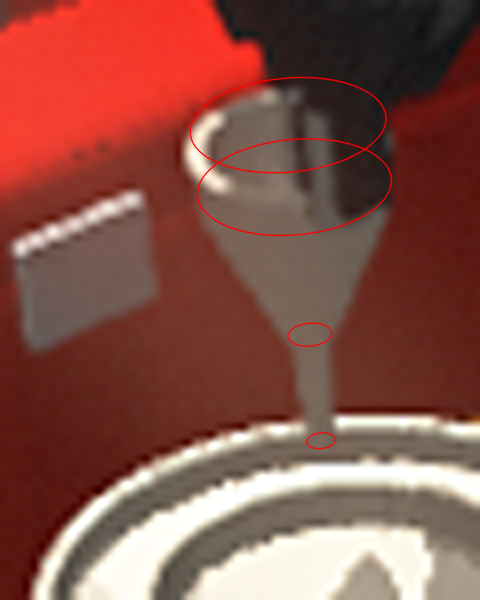

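Emit:
step_arm([
  [[0,0,0,0.15,-0.09,0,1],[0,0,0,0.22,-0.137,0,1],[0,0,0,0.22,-0.137,0,1],[0,0,0,0.22,-0.137,0,1],[0,0,0,0.22,-0.137,0,1],[0,0,0,0.22,-0.137,0,1],[0,0,0,0.179,-0.113,0,1],[0,0,0,0,0,0,1],[0,0,0,0,0,0,1],[0,0,0,0,0,0,1]],
])

```text
clock: 10.2
eef_pos: [380.8, 356.0, 270.6]
tool_rot: [-3.141, 0.002, 1.569]
force: [0.9, 0.4, 0.5]
width: 1.7
gripper_force: 62.4
```

```bash
python3 w.py b3
python3 - <<'E'
from ov import *
d=pickle.load(open('b3.pkl','rb'));S=ctrl.get_image('side');pickle.dump(S,open('s3.pkl','wb'))
p=ctrl.read_state()['eef_pos'];print(p)
C=(p[0]+24.75,p[1],p[2]+13.5);T=(C[0],C[1],C[2]-101);B=(404.2,357,150)
ims=[]
for D,f,w,h in [(S,6,65,100),(d,2,200,240)]:
    u=proj(D,[C])[0];x,y=int(u[0]-w/2),int(u[1]-(15 if D is S else 130))
    x=max(x,0);y=max(y,0)
    im=cv2.cvtColor(D['img'],cv2.COLOR_RGB2BGR)[y:y+h,x:x+w]
    im=cv2.resize(im,None,fx=f,fy=f,interpolation=cv2.INTER_CUBIC)
    for c,r in[(C,26),((C[0],C[1],C[2]-66),6),(T,4),(B,13)]:
        q=(proj(D,circ(c,r))-[x,y]+.5)*f-.5
        cv2.polylines(im,[np.round(q*8).astype(int)],True,(255,0,0),1,cv2.LINE_AA,3)
    ims.append(im)
h=min(i.shape[0] for i in ims);cv2.imwrite('pics/s4.png',np.hstack([i[:h] for i in ims]))
E
```

```text
[381.  355.8 270.8] 1.370804738073138 10.25
[381.05663395 355.92937509 270.92376744]
```

View pics/s4.png

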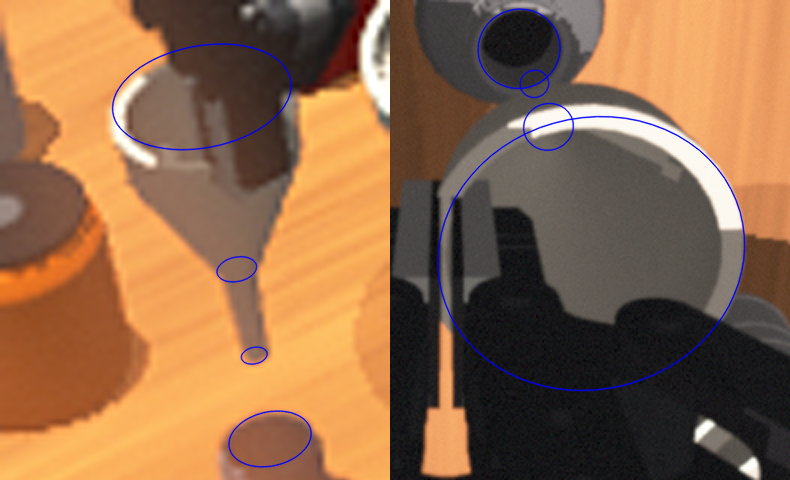

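Emit:
step_arm([
  [[0,0,0,0.01,-0.014,0,1],[0,0,0,0,0,0.1,1],[0,0,0,0,0,0.15,1],[0,0,0,0,0,0.15,1],[0,0,0,0,0,0.08,1],[0,0,0,0,0,0.03,1],[0,0,0,0,0,0,1],[0,0,0,0,0,0,1]],
])

```text
clock: 11.1
eef_pos: [378.5, 359.4, 195.6]
tool_rot: [3.141, -0.001, 1.571]
force: [0.5, 0.3, 0.3]
width: 2.0
gripper_force: 62.4
```

```bash
python3 w.py b4;python3 w.py b5
python3 - <<'E'
from ov import *
d=pickle.load(open('b5.pkl','rb'));S=ctrl.get_image('side');pickle.dump(S,open('s4.pkl','wb'))
p=ctrl.read_state()['eef_pos'];print(p)
C=(p[0]+24.75,p[1],p[2]+13.5);B=(404.2,357,150)
ims=[]
for D,f,w,h in [(S,8,48,70),(d,2,200,240)]:
    u=proj(D,[C])[0];x,y=int(u[0]-w/2),int(u[1]-(15 if D is S else 130))
    im=cv2.cvtColor(D['img'],cv2.COLOR_RGB2BGR)[y:y+h,x:x+w]
    im=cv2.resize(im,None,fx=f,fy=f,interpolation=cv2.INTER_CUBIC)
    for c,r in[(C,26),(B,13)]:
        q=(proj(D,circ(c,r))-[x,y]+.5)*f-.5
        cv2.polylines(im,[np.round(q*8).astype(int)],True,(255,0,0),1,cv2.LINE_AA,3)
    ims.append(im)
h=min(i.shape[0] for i in ims);cv2.imwrite('pics/s5.png',np.hstack([i[:h] for i in ims]))
E
```

```text
[378.6 359.4 195.8] 1.66537812689633 11.15
[378.5 359.4 195.8] 1.7110106942821683 11.2
[378.50513104 359.30401554 195.70556005]
```

View pics/s5.png

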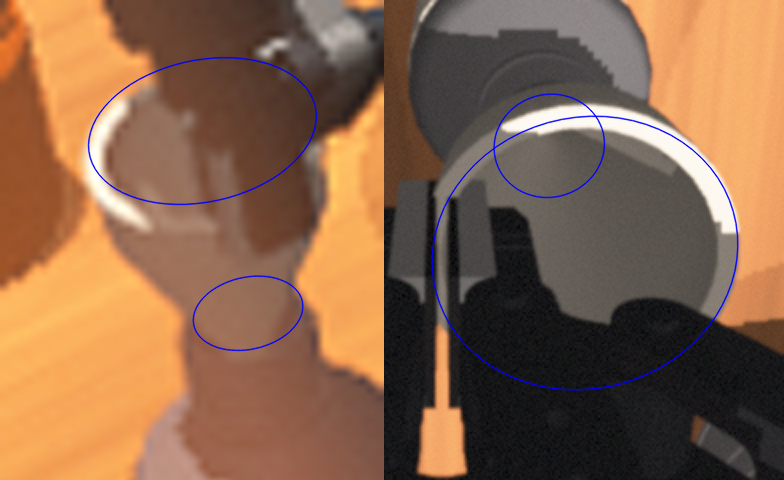

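Emit:
step_arm([
  [[0,0,0,-0.015,0.006,0,1],[0,0,0,0,0,0.02,1],[0,0,0,0,0,0.02,1],[0,0,0,0,0,0.01,1],[0,0,0,0,0,0,1],[0,0,0,0,0,0,1]],
])

```text
clock: 11.85
eef_pos: [378.9, 357.0, 187.3]
tool_rot: [-3.141, -0.0, 1.571]
force: [-1.7, 1.4, 0.6]
width: 2.0
gripper_force: 62.4
```

Emit:
step_arm([
  [[0,0,0,0,0,0.01,1],[0,0,0,0,0,0,1],[0,0,0,0,0,0,1]],
])

```text
clock: 12.15
eef_pos: [379.0, 357.2, 185.9]
tool_rot: [3.141, -0.001, 1.571]
force: [-0.3, 2.7, -0.9]
width: 1.9
gripper_force: 62.5
```

Emit:
step_arm([
  [[0,0,0,0,0,0.01,1],[0,0,0,0,0,0,1],[0,0,0,0,0,0,1]],
])

```text
clock: 12.45
eef_pos: [378.9, 357.3, 184.6]
tool_rot: [3.141, -0.001, 1.571]
force: [-1.0, 4.1, 1.6]
width: 2.0
gripper_force: 63.0
```

Emit:
step_arm([
  [[0,0,0,0.01,-0.002,0,1],[0,0,0,0,0,0,1],[0,0,0,0,0,0,1]],
])

```text
clock: 12.75
eef_pos: [378.7, 357.8, 184.3]
tool_rot: [-3.142, 0.0, 1.571]
force: [-1.2, 1.7, 3.2]
width: 1.8
gripper_force: 63.1
```

Emit:
step_arm([
  [[0,0,0,0,0,0.01,1],[0,0,0,0,0,0,1],[0,0,0,0,0,0,1]],
])

```text
clock: 13.05
eef_pos: [378.1, 358.0, 183.1]
tool_rot: [-3.141, 0.0, 1.571]
force: [-3.1, 1.4, 6.6]
width: 1.5
gripper_force: 64.4
```

Emit:
step_arm([
  [[0,0,0,0.004,-0.008,0,1],[0,0,0,0,0,0,1],[0,0,0,0,0,0.007,1],[0,0,0,0,0,0,1],[0,0,0,0,0,0,1]],
])

```text
clock: 13.55
eef_pos: [377.2, 358.4, 182.2]
tool_rot: [-3.141, 0.001, 1.571]
force: [-2.4, 0.3, 7.9]
width: 1.6
gripper_force: 65.6
```

Emit:
step_arm([
  [[0,0,0,0,0,0,0.95],[0,0,0,0,0,0,0.9],[0,0,0,0,0,0,0.84],[0,0,0,0,0,0,0.84],[0,0,0,0,0,0,0.84]],
])

```text
clock: 14.05
eef_pos: [377.6, 358.2, 181.5]
tool_rot: [-3.141, 0.001, 1.571]
force: [0.0, 0.0, 0.6]
width: 13.6
gripper_force: 0.0
```

```bash
python3 w.py b6
python3 - <<'E'
from ov import *
S=ctrl.get_image('side');d=pickle.load(open('b6.pkl','rb'));pickle.dump(S,open('s6.pkl','wb'))
C=(404.2,358,199);B=(404.2,357.5,150);D2=(404.2,358,180)
ims=[]
for D,f,w,h in [(S,8,48,70),(d,2,200,240)]:
    u=proj(D,[C])[0];x,y=int(u[0]-w/2),int(u[1]-(15 if D is S else 130))
    im=cv2.cvtColor(D['img'],cv2.COLOR_RGB2BGR)[y:y+h,x:x+w]
    im=cv2.resize(im,None,fx=f,fy=f,interpolation=cv2.INTER_CUBIC)
    for c,r in[(C,26),(B,15.5),(D2,26)]:
        q=(proj(D,circ(c,r))-[x,y]+.5)*f-.5
        cv2.polylines(im,[np.round(q*8).astype(int)],True,(255,0,0),1,cv2.LINE_AA,3)
    ims.append(im)
h=min(i.shape[0] for i in ims);cv2.imwrite('pics/s6.png',np.hstack([i[:h] for i in ims]))
E
```

```text
[377.5 358.4 181.6] 13.988591632638435 14.1
```

View pics/s6.png

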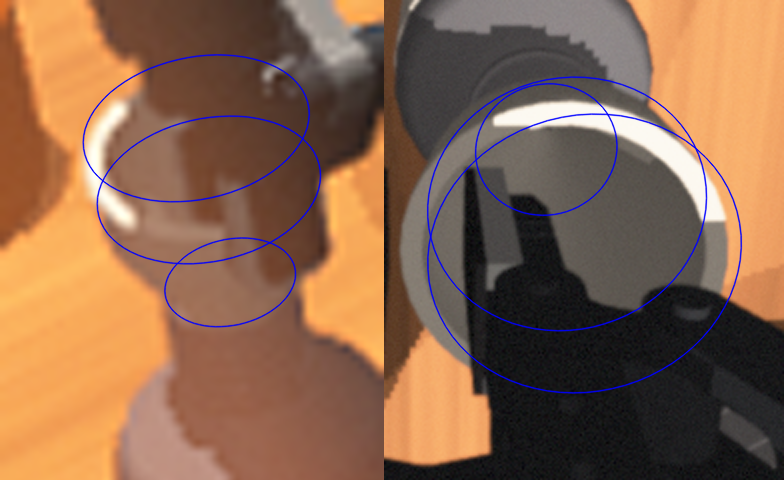

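Emit:
step_arm([
  [[0,0,0,0,-0.01,0,0.84],[0,0,0,0,0,-0.06,0.84],[0,0,0,0,0,-0.12,0.84],[0,0,0,0,0,-0.25,0.84],[0,0,0,0,0,-0.25,0.84],[0,0,0,-0.2,0.1,-0.12,0.84],[0,0,0,-0.1,0.07,0,0.84],[0,0,0,0,0,0,0.84],[0,0,0,0,0,0,0.84]],
])

```text
clock: 15.05
eef_pos: [401.2, 314.0, 302.2]
tool_rot: [-3.141, -0.001, 1.57]
force: [-0.4, 0.8, -0.2]
width: 13.6
gripper_force: 0.0
```

```bash
python3 w.py b7
cat > fit.py <<'E'
from ov import *
from scipy.optimize import least_squares
def pts(X):  # x,y,z,tx,ty ; circle pts of radius r
    return X
def c3(q,r,n=90):
    a=np.linspace(0,2*np.pi,n,endpoint=False)
    P=np.c_[r*np.cos(a),r*np.sin(a),0*a]
    from scipy.spatial.transform import Rotation as Ro
    return Ro.from_rotvec([q[3],q[4],0]).apply(P)+q[:3]
def edges(D,q,r,rng=14,cx=None):
    """strongest outward bright->dark edge along radial search from predicted contour"""
    g=cv2.GaussianBlur(cv2.cvtColor(D['img'],cv2.COLOR_RGB2HSV)[:,:,1],(3,3),0).astype(np.float32) # saturation: white low, wood high
    U=proj(D,c3(q,r));O=proj(D,[q[:3]])[0];out=[]
    s=np.arange(-rng,rng+.01,.25)
    for i,u in enumerate(U):
        n=(u-O)/np.linalg.norm(u-O);L=u+s[:,None]*n
        v=cv2.remap(g,L[:,0].astype(np.float32)[None],L[:,1].astype(np.float32)[None],cv2.INTER_LINEAR)[0]
        dv=v[4:]-v[:-4];j=dv.argmax()
        if dv[j]>30: out.append((i,L[j+2]))
    return out
def fit(views,q0,r,free=5,rng=14,it=4):
    q=np.array(q0,float)
    for _ in range(it):
        E=[(D,edges(D,q,r,rng)) for D in views]
        def res(p):
            p=np.r_[p,q0[len(p):]];o=[]
            for D,e in E:
                U=proj(D,c3(p,r,720))
                for i,l in e: o.append(np.linalg.norm(U-l,axis=1).min())
            return np.array(o+[p[3]*10,p[4]*10])
        s=least_squares(res,q[:free],loss='soft_l1',f_scale=.5,diff_step=1e-3 if False else None,x_scale=np.array([1,1,1,.02,.02])[:free])
        q=np.r_[s.x,q0[free:]];rng=max(4,rng*.6)
    return q,[len(e) for _,e in E],np.median(res(q[:free])[:-2])
E
python3 - <<'E'
from fit import *
np.set_printoptions(precision=2,suppress=True)
d=pickle.load(open('b7.pkl','rb'));S=ctrl.get_image('side');T=ctrl.get_image('top')
for n,v in [('w',[d]),('s',[S]),('t',[T]),('all',[d,S,T])]: print(n,*fit(v,[402,358,198,0,0],26,5))
for n,v in [('w',[d]),('s',[S]),('t',[T])]: print(n,'xy at z199',*fit(v,[402,358,199,0,0],26,2))
ims=[]
for D,f,w,h in [(S,6,64,96),(d,3,130,190)]:
    u=proj(D,[(402,358,180)])[0];x,y=int(u[0]-w/2),int(u[1]-h/2+(20 if D is S else 0))
    im=cv2.cvtColor(D['img'],cv2.COLOR_RGB2BGR)[y:y+h,x:x+w]
    ims.append(cv2.resize(im,None,fx=f,fy=f,interpolation=cv2.INTER_CUBIC))
h=min(i.shape[0] for i in ims);cv2.imwrite('pics/s7.png',np.hstack([i[:h] for i in ims]))
E
```

```text
[400.7 314.5 301.9] 13.515482255007141 15.1
w [403.1  363.5  232.68   0.06   0.42] [90] 0.526385474546889
s [361.02 375.71 229.81  -0.04  -0.12] [89] 0.18597961475215802
t [390.43 334.9  242.4    0.12  -0.05] [47] 0.23868740912044678
all [398.62 357.4  196.47  -0.03  -0.17] [54, 89, 47] 0.8356036415890549
w xy at z199 [400.76 356.42 199.     0.     0.  ] [60] 0.7068005884795008
s xy at z199 [395.07 361.6  199.     0.     0.  ] [89] 1.307511251401353
t xy at z199 [399.25 357.36 199.     0.     0.  ] [47] 0.8057630274737907
```

View pics/s7.png

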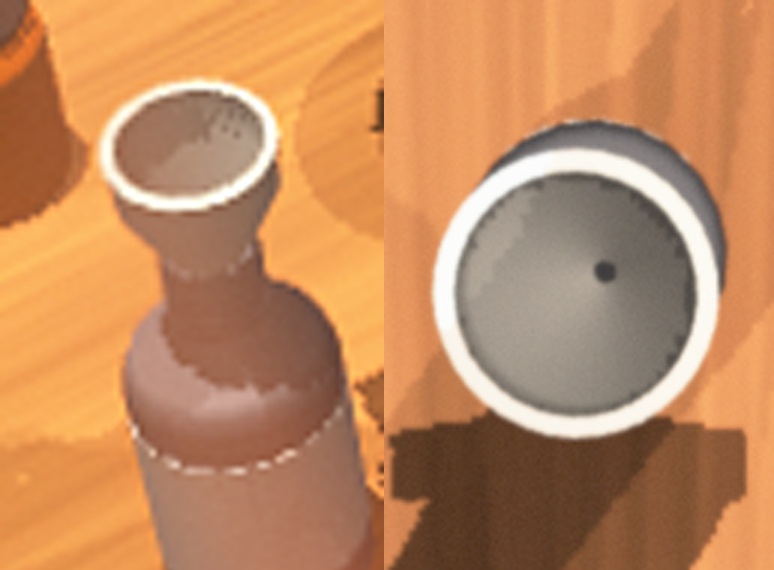

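```bash
cat > seg.py <<'E'
from fit import *
from scipy.spatial.transform import Rotation as Ro
def outer(D,ctr,half,vmin=200,smax=40):
    x,y=int(ctr[0]-half),int(ctr[1]-half);x,y=max(x,0),max(y,0)
    im=D['img'][y:y+2*half,x:x+2*half];h=cv2.cvtColor(im,cv2.COLOR_RGB2HSV)
    m=((h[:,:,2]>vmin)&(h[:,:,1]<smax)).astype(np.uint8)
    cs,_=cv2.findContours(m,cv2.RETR_EXTERNAL,cv2.CHAIN_APPROX_NONE)
    c=max(cs,key=lambda c:cv2.contourArea(cv2.convexHull(c)))
    return cv2.convexHull(c)[:,0].astype(float)+[x,y]
def fitc(views,q0,r,prior=(1,1,1,0.3,0.3),zfix=None):
    """views: list of (D,pts). weak priors"""
    q0=np.array(q0,float);pr=np.array(prior)
    def res(p):
        o=[]
        for D,P in views:
            U=proj(D,c3(p,r,720))
            o+=list(np.linalg.norm(P[:,None]-U[None],axis=2).min(1)/np.sqrt(len(P)))
        return np.r_[o,(p-q0)*pr*.05]
    s=least_squares(res,q0,x_scale=[1,1,1,.02,.02]);return s.x,np.sqrt((s.fun**2).sum())
E
python3 - <<'E'
from seg import *
np.set_printoptions(precision=2,suppress=True)
d=pickle.load(open('b7.pkl','rb'));S=ctrl.get_image('side');T=ctrl.get_image('top')
q0=[401,357,198,0,0];V=[]
for n,D,hf in [('w',d,75),('s',S,22),('t',T,24)]:
    P=outer(D,proj(D,[q0[:3]])[0],hf);print(n,len(P),cv2.fitEllipse(P.astype(np.float32)),cv2.fitEllipse(proj(D,c3(q0,26)).astype(np.float32)))
    V.append((D,P))
print(fitc(V,q0,26));print('w',fitc(V[:1],q0,26));print('s',fitc(V[1:2],q0,26));print('ws',fitc(V[:2],q0,26))
# hole
u=proj(d,[(402,358,180)])[0];h=np.array([int(u[0]-65)+(605-384+.5)/3,int(u[1]-95)+270.5/3]);print('hole',h,atz(d,h,135),atz(d,h,150))
E
```

```text
w 42 ((312.5593566894531, 161.90219116210938), (94.05634307861328, 95.69799041748047), 166.89747619628906) ((312.5669860839844, 164.01036071777344), (90.97503662109375, 91.16960144042969), 172.82705688476562)
s 19 ((182.05763244628906, 287.78057861328125), (20.625869750976562, 28.851646423339844), 78.25968933105469) ((182.4475860595703, 285.5699768066406), (17.82926368713379, 28.653018951416016), 78.0728530883789)Traceback (most recent call last):
  File "<stdin>", line 6, in <module>
cv2.error: OpenCV(4.12.0) /io/opencv/modules/imgproc/src/shapedescr.cpp:361: error: (-201:Incorrect size of input array) There should be at least 5 points to fit the ellipse in function 'fitEllipseNoDirect'
```

Run:
```python
from seg import *
np.set_printoptions(precision=2,suppress=True)
d=pickle.load(open('b7.pkl','rb'));S=ctrl.get_image('side')
q0=[401,357,198,0,0];V=[]
for n,D,hf in [('w',d,75),('s',S,22)]:
    P=outer(D,proj(D,[q0[:3]])[0],hf); c=P.mean(0); P=P+(c-P)/np.linalg.norm(c-P,axis=1)[:,None]*0.3
    V.append((D,P))
for v in ([0],[1],[0,1]):
    q,e=fitc([V[i] for i in v],q0,26);nrm=Ro.from_rotvec([q[3],q[4],0]).apply([0,0,1]);print(v,q,e,nrm)
    print(' stemtop',q[:3]-66*nrm,' tip',q[:3]-101*nrm)
u=proj(d,[(402,358,180)])[0];h=np.array([int(u[0]-65)+(605-384+.5)/3,int(u[1]-95)+270.5/3])
g=d['img'].astype(int).sum(2);print(h)
for z in(130,135,140): print('hole',atz(d,h,z))
```

```text
[0] [400.96 359.21 204.86  -0.11  -0.02] 0.44760893969026766 [-0.02  0.1   0.99]
 stemtop [402.19 352.29 139.23]  tip [402.83 348.62 104.43]
[1] [399.54 359.23 194.84  -0.04  -0.09] 0.25433851860660744 [-0.09  0.03  1.  ]
 stemtop [405.62 356.92 129.16]  tip [408.84 355.7   94.33]
[0, 1] [400.73 358.48 196.94  -0.11  -0.06] 1.9686056513393484 [-0.06  0.11  0.99]
 stemtop [404.44 351.27 131.44]  tip [406.4  347.45  96.71]
[322.83 155.17]
hole [408.26 356.41 130.  ]
hole [408.16 356.87 135.  ]
hole [408.05 357.32 140.  ]
```

Emit:
step_arm([
  [[0,0,0,0.15,-0.085,0,0.84],[0,0,0,0.14,-0.08,0,0.84],[0,0,0,0,0,0.2,0.84],[0,0,0,0,0,0.25,0.84],[0,0,0,0,0,0.2,0.84],[0,0,0,0,0,0.08,0.84],[0,0,0,0,0,0.05,0.84],[0,0,0,0,0,0,0.84],[0,0,0,0,0,0,0.84]],
])

```text
clock: 16.25
eef_pos: [377.3, 358.0, 185.9]
tool_rot: [3.14, -0.002, 1.571]
force: [-0.0, -0.1, 0.7]
width: 13.6
gripper_force: 0.0
```

Emit:
step_arm([
  [[0,0,0,0,-0.005,0,0.9],[0,0,0,0,0,0,0.95],[0,0,0,0,0,0,1],[0,0,0,0,0,0,1],[0,0,0,0,0,0,1],[0,0,0,0,0,-0.1,1],[0,0,0,0,0,0,1],[0,0,0,0,0,0,1]],
])

```text
clock: 17.05
eef_pos: [375.9, 356.8, 199.4]
tool_rot: [-3.141, 0.0, 1.571]
force: [-0.4, -0.8, -1.1]
width: 1.4
gripper_force: 62.0
```

```bash
python3 w.py b8
python3 - <<'E'
from seg import *
np.set_printoptions(precision=2,suppress=True)
S=ctrl.get_image('side');save(S,'side8.png');D=S
p=ctrl.read_state()['eef_pos'];q0=[p[0]+24.75,p[1],p[2]+13,0,0]
# nest tilt from n3: medium hole
d=pickle.load(open('n3.pkl','rb'));P=np.array([512.7,142.7,270.9]);C=(P[0]+24.75,P[1]-1,P[2]+15)
u=proj(d,[C])[0];h=np.array([max(int(u[0]-100),0)+130/2.1,max(int(u[1]-140),0)+25/2.1])
for z in (70,76): print('med hole',h,atz(d,h,z))
u=proj(S,[q0[:3]])[0];x,y=int(u[0]-30),int(u[1]-20)
a=cv2.resize(cv2.cvtColor(S['img'],cv2.COLOR_RGB2BGR)[y:y+75,x:x+64],None,fx=6,fy=6,interpolation=cv2.INTER_CUBIC)
for c,r in[(q0[:3],26),(np.array(q0[:3])-[0,0,19],26),(np.array(q0[:3])-[0,0,66],6)]:
    k=(proj(S,circ(c,r))-[x,y]+.5)*6-.5;cv2.polylines(a,[np.round(k*8).astype(int)],True,(255,0,0),1,cv2.LINE_AA,3)
w=pickle.load(open('b8.pkl','rb'));b=cv2.resize(cv2.cvtColor(w['img'],cv2.COLOR_RGB2BGR),(416,312))
b=np.vstack([b,np.zeros((450-312,416,3),np.uint8)])
cv2.imwrite('pics/s8.png',np.hstack([a,b]))
E
```

```text
[375.7 356.7 199.1] 1.2018865179784128 17.1
med hole [345.9 209.9] [540.03 138.1   70.  ]
med hole [345.9 209.9] [539.57 139.43  76.  ]
```

View pics/s8.png

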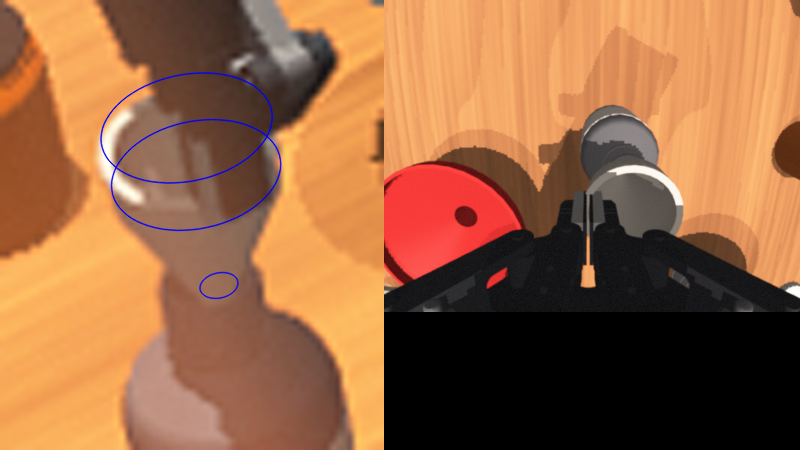

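Emit:
step_arm([
  [[0,0,0,0.007,0.02,-0.05,1],[0.05,0,0,0,0,0,1],[0.05,0,0,0,0,0,1],[0.05,0,0,0,0,0,1],[0,0,0,0,0,0,1],[0,0,0,0,0,0,1]],
])

```text
clock: 17.75
eef_pos: [379.1, 358.1, 207.2]
tool_rot: [-3.024, 0.0, 1.571]
force: [-0.7, -0.6, -0.0]
width: 1.5
gripper_force: 62.1
```

Emit:
step_arm([
  [[0,0,0,0,0.005,0.04,1],[0,0,0,0,0.005,0.04,1],[0,0,0,0,0.001,0.02,1],[0,0,0,0,0,0,1],[0,0,0,0,0,0,1]],
])

```text
clock: 18.25
eef_pos: [379.1, 358.1, 192.1]
tool_rot: [-3.024, 0.0, 1.571]
force: [0.7, -0.2, -1.4]
width: 1.3
gripper_force: 62.6
```

Emit:
step_arm([
  [[0,0,0,0,0.001,0.01,1],[0,0,0,0,0,0,1],[0,0,0,0,0,0,1]],
])

```text
clock: 18.55
eef_pos: [379.2, 358.2, 190.8]
tool_rot: [-3.024, -0.0, 1.571]
force: [2.4, -0.1, -1.0]
width: 1.8
gripper_force: 62.9
```

Emit:
step_arm([
  [[0,0,0,0,0.001,0.01,1],[0,0,0,0,0,0,1],[0,0,0,0,0,0,1]],
])

```text
clock: 18.85
eef_pos: [379.1, 358.2, 189.2]
tool_rot: [-3.024, -0.0, 1.571]
force: [2.9, -0.9, 0.8]
width: 1.0
gripper_force: 63.4
```

Emit:
step_arm([
  [[0,0,0,0,0.001,0.01,1],[0,0,0,0,0,0,1],[0,0,0,0,0,0,1]],
])

```text
clock: 19.15
eef_pos: [378.7, 358.2, 187.7]
tool_rot: [-3.024, 0.0, 1.571]
force: [1.4, -0.8, 1.3]
width: 1.3
gripper_force: 64.4
```

Emit:
step_arm([
  [[0,0,0,0,0.006,0.01,1],[0,0,0,0,0,0,1],[0,0,0,0,0,0,1]],
])

```text
clock: 19.45
eef_pos: [378.3, 358.4, 186.5]
tool_rot: [-3.022, 0.0, 1.572]
force: [-1.0, -1.3, 6.7]
width: 1.0
gripper_force: 66.2
```

Emit:
step_arm([
  [[0,0,0,0,0.003,0.01,1],[0,0,0,0,0,0,1],[0,0,0,0,0,0,1]],
])

```text
clock: 19.75
eef_pos: [377.6, 358.5, 185.5]
tool_rot: [-3.021, 0.001, 1.572]
force: [-3.6, -1.9, 10.9]
width: 1.3
gripper_force: 68.9
```

Emit:
step_arm([
  [[0,0,0,-0.003,-0.008,-0.006,1],[0,0,0,0,0,0,1],[0,0,0,0,0,0,0.95],[0,0,0,0,0,0,0.9],[0,0,0,0,0,0,0.84],[0,0,0,0,0,0,0.84],[0,0,0,0,0,0,0.84]],
])

```text
clock: 20.45
eef_pos: [378.4, 357.8, 185.4]
tool_rot: [-3.023, 0.0, 1.571]
force: [-0.1, -0.3, 0.0]
width: 13.9
gripper_force: 0.0
```

Emit:
step_arm([
  [[0,0,0,0,0,-0.06,0.84],[0,0,0,0,0,-0.15,0.84],[0,0,0,0,0,-0.25,0.84],[-0.05,0,0,0,0,-0.25,0.84],[-0.1,0,0,-0.2,0.07,-0.1,0.84],[0,0,0,-0.1,0.07,0,0.84],[0,0,0,0,0,0,0.84],[0,0,0,0,0,0,0.84]],
])

```text
clock: 21.25
eef_pos: [413.3, 313.1, 305.8]
tool_rot: [-3.141, -0.001, 1.57]
force: [-0.3, 1.0, -0.1]
width: 13.9
gripper_force: 0.0
```

```bash
cat > chk.py <<'E'
from seg import *
np.set_printoptions(precision=2,suppress=True)
def chk(d,S,q0,r,hole_dz,hw,hs,hr=14):
    V=[]
    for D,hf in [(d,hw),(S,hs)]:
        P=outer(D,proj(D,[q0[:3]])[0],hf);V.append((D,P))
        print('ell',cv2.fitEllipse(P.astype(np.float32)),'upright',cv2.fitEllipse(proj(D,c3(q0,r)).astype(np.float32)))
        P=P.copy()
    for v in ([0],[1],[0,1]):
        q,e=fitc([V[i] for i in v],q0,r);print(v,q,e)
    rc=V[0][1]; e=cv2.fitEllipse(rc.astype(np.float32))
    g=cv2.GaussianBlur(cv2.cvtColor(d['img'],cv2.COLOR_RGB2GRAY),(5,5),0).astype(float)
    h0=proj(d,[np.array(q0[:3])-[0,0,hole_dz]])[0]
    x,y=np.round(h0).astype(int);w=g[y-hr:y+hr+1,x-hr:x+hr+1];m=w<w.min()+12
    yy,xx=np.nonzero(m);h=np.array([x-hr+xx.mean(),y-hr+yy.mean()])
    print('hole px',h,w.min(),m.sum(),'xy',atz(d,h,q0[2]-hole_dz)[:2],'rim xy',atz(d,e[0],q0[2])[:2])
E
python3 w.py b9
python3 - <<'E'
from chk import *
d=pickle.load(open('b9.pkl','rb'));S=ctrl.get_image('side')
chk(d,S,[403,358,199,0,0],26,66,70,22)
print('--old');chk(pickle.load(open('b7.pkl','rb')),S,[401,358,199,0,0],26,66,70,22)
E
```

```text
[412.9 313.6 305.5] 13.371914254425972 21.3
ell ((294.422607421875, 159.7988739013672), (92.79024505615234, 94.5313720703125), 157.98480224609375) upright ((295.0640869140625, 160.39178466796875), (89.89118957519531, 90.7685546875), 147.6126708984375)
ell ((181.66140747070312, 287.44476318359375), (19.4753475189209, 29.02007484436035), 75.67561340332031) upright ((181.35052490234375, 284.86041259765625), (17.7874755859375, 28.654199600219727), 78.02526092529297)
[0] [402.99 359.32 206.56  -0.08   0.01] 0.4674586446012486
[1] [400.12 359.59 195.59  -0.06  -0.06] 0.28124195188354
[0, 1] [402.34 358.62 197.15  -0.11  -0.03] 2.2396180732570925
hole px [304.6 153.4] 63.0 15 xy [407.16 356.83] rim xy [402.67 358.95]
--old
ell ((312.5593566894531, 161.90219116210938), (94.05634307861328, 95.69799041748047), 166.89747619628906) upright ((312.5586853027344, 162.4430694580078), (91.42559051513672, 91.68746948242188), 174.67514038085938)
ell ((181.66140747070312, 287.44476318359375), (19.4753475189209, 29.02007484436035), 75.67561340332031) upright ((181.89285278320312, 285.3934326171875), (17.837467193603516, 28.689138412475586), 78.0398941040039)
[0] [400.97 359.38 206.36  -0.11  -0.02] 0.4600317658317648
[1] [399.13 359.98 196.46  -0.06  -0.06] 0.23542328159346804
[0, 1] [400.75 358.68 198.4   -0.11  -0.05] 2.0408279763584
hole px [322.5 155. ] 64.0 16 xy [407.96 356.8 ] rim xy [401.   358.93]
```

Emit:
step_arm([
  [[0,0,0,0.15,-0.027,0,0.4],[0,0,0,0.15,-0.027,0,0],[0,0,0,0,0,0,0],[0,0,0,0,0,0.25,0],[0,0,0,0,0,0.25,0],[0,0,0,0,0,0.22,0],[0,0,0,0,0,0.15,0],[0,0,0,0,0,0.06,0],[0,0,0,0,0,0,0],[0,0,0,0,0,0,0]],
])

```text
clock: 22.35
eef_pos: [405.6, 358.6, 166.8]
tool_rot: [3.141, -0.001, 1.571]
force: [-0.3, 0.7, 0.5]
width: 85.5
gripper_force: 0.0
```

Emit:
step_arm([
  [[0,0,0,0,0,0,0.25],[0,0,0,0,0,0,0.32],[0,0,0,0,0,0,0.36],[0,0,0,0,0,0,0.4],[0,0,0,0,0,0,0.5],[0,0,0,0,0,0,0.5]],
])

```text
clock: 22.95
eef_pos: [405.4, 358.0, 166.3]
tool_rot: [3.141, -0.0, 1.571]
force: [-0.1, -0.7, 3.7]
width: 50.3
gripper_force: 62.2
```

Emit:
step_arm([
  [[0,0,0,0,0,-0.03,0.5],[0,0,0,0,0,-0.03,0.5],[0,0,0,0,0,0,0.5],[0,0,0,0,0,0,0.5]],
])

```text
clock: 23.35
eef_pos: [405.3, 357.8, 175.1]
tool_rot: [3.141, -0.0, 1.571]
force: [-0.2, -0.2, -0.3]
width: 50.2
gripper_force: 62.1
```

```bash
python3 w.py b10
python3 - <<'E'
from chk import *
d=pickle.load(open('b10.pkl','rb'));S=ctrl.get_image('side');D=S
p=ctrl.read_state()['eef_pos']
q0=[p[0],p[1],p[2]+32,0,0];P=outer(S,proj(S,[q0[:3]])[0],22);q,e=fitc([(S,P)],q0,26);print(p,len(P),q,e)
im=cv2.cvtColor(S['img'],cv2.COLOR_RGB2BGR);u=proj(S,[q0[:3]])[0].astype(int)
a=cv2.resize(im[u[1]-30:u[1]+45,u[0]-35:u[0]+35],None,fx=6,fy=6,interpolation=cv2.INTER_CUBIC)
b=cv2.cvtColor(d['img'],cv2.COLOR_RGB2BGR)[100:400,150:490]
cv2.imwrite('pics/s10.png',np.hstack([a,cv2.resize(b,(380,450),)]))
E
```

```text
[405.2 357.7 175. ] 50.21132481251166 23.4Traceback (most recent call last):
  File "<stdin>", line 4, in <module>
  File "seg.py", line 8, in outer
    c=max(cs,key=lambda c:cv2.contourArea(cv2.convexHull(c)))
ValueError: max() iterable argument is empty
```

Emit:
step_arm([
  [[0,0,0,0,0,0.03,0.5],[0,0,0,0,0,0.025,0.5],[0,0,0,0,0,0,0.5],[0,0,0,0,0,0,0.5]],
])

```text
clock: 23.85
eef_pos: [405.4, 357.9, 166.6]
tool_rot: [-3.142, -0.0, 1.571]
force: [1.0, 0.5, -0.6]
width: 49.9
gripper_force: 62.2
```

Emit:
step_arm([
  [[0,0,0,0,0,0.01,0.5],[0,0,0,0,0,0,0.5],[0,0,0,0,0,0,0.5]],
])

```text
clock: 24.15
eef_pos: [405.5, 358.0, 165.6]
tool_rot: [3.141, -0.0, 1.571]
force: [0.9, 0.8, 3.7]
width: 50.3
gripper_force: 62.6
```

Emit:
step_arm([
  [[0,0,0,0,0,0.01,0.5],[0,0,0,0,0,0,0.5],[0,0,0,0,0,0,0.5]],
])

```text
clock: 24.45
eef_pos: [405.5, 358.1, 164.9]
tool_rot: [3.14, -0.001, 1.571]
force: [-1.8, -1.6, 10.0]
width: 50.2
gripper_force: 63.3
```

Emit:
step_arm([
  [[0,0,0,0,0,-0.004,0.5],[0,0,0,0,0,0,0.4],[0,0,0,0,0,0,0.35],[0,0,0,0,0,0,0.25],[0,0,0,0,0,0,0.1],[0,0,0,0,0,-0.1,0.05],[0,0,0,0,0,-0.2,0.05],[0,0,0,0,0,-0.3,0.05],[0,0,0,0,0,-0.3,0.05],[0,0,0,-0.2,0,-0.03,0.5],[0,0,0,-0.1,0,0,0.84],[0,0,0,0,0,0,0.84]],
])

```text
clock: 25.65
eef_pos: [405.4, 309.5, 303.0]
tool_rot: [-3.141, 0.003, 1.567]
force: [0.2, -0.2, -0.2]
width: 38.6
gripper_force: 0.0
```

```bash
python3 w.py b11
python3 - <<'E'
from chk import *
d=pickle.load(open('b11.pkl','rb'));S=ctrl.get_image('side')
chk(d,S,[405,358,199,0,0],26,66,70,22)
E
```

```text
[405.2 311.2 302.8] 30.74736715574361 25.7
ell ((312.7476501464844, 153.15672302246094), (94.88777160644531, 96.0673828125), 0.65619957447052) upright ((311.9258728027344, 153.85110473632812), (91.62716674804688, 92.22274780273438), 176.09637451171875)
ell ((180.79576110839844, 286.8489685058594), (17.350963592529297, 29.407798767089844), 74.21208190917969) upright ((180.8096923828125, 284.32879638671875), (17.737661361694336, 28.61932945251465), 78.01078033447266)
[0] [405.51 359.34 207.02  -0.09   0.  ] 0.4490625572667534
[1] [402.34 360.03 196.    -0.05   0.02] 0.35131045159466656
[0, 1] [405.38 358.64 197.86  -0.1   -0.04] 2.3262432433083813
hole px [312.   147.65] 61.0 17 xy [404.74 356.94] rim xy [405.48 359.  ]
```

Emit:
step_arm([
  [[0,0,0,0.16,0,0,0.3],[0,0,0,0.155,0,0,0],[0,0,0,0,0,0,0],[0,0,0,0,0,0.25,0],[0,0,0,0,0,0.25,0],[0,0,0,0,0,0.22,0],[0,0,0,0,0,0.15,0],[0,0,0,0,0,0.05,0.1],[0,0,0,0,0,0,0.25],[0,0,0,0,0,0,0.35],[0,0,0,0,0,0,0.4],[0,0,0,0,0,0,0.5]],
])

```text
clock: 26.95
eef_pos: [405.7, 360.9, 167.2]
tool_rot: [3.14, -0.002, 1.571]
force: [-0.3, 1.1, 2.8]
width: 50.1
gripper_force: 62.3
```

Emit:
step_arm([
  [[0,0,0,0,0,0,0.5],[0,0,0,0,0,-0.03,0.5],[0,0.03,0,0,0,0,0.5],[0,0.03,0,0,0,0,0.5],[0,0,0,0,0,0,0.5],[0,0,0,0,0,0.02,0.5],[0,0,0,0,0,0,0.5],[0,0,0,0,0,0,0.5]],
])

```text
clock: 27.75
eef_pos: [405.5, 360.3, 167.2]
tool_rot: [3.141, -0.047, 1.571]
force: [0.9, 0.4, 0.6]
width: 50.2
gripper_force: 62.2
```

Emit:
step_arm([
  [[0,0,0,0,0,0.014,0.5],[0,0,0,0,0,0,0.5],[0,0,0,0,0,0,0.5]],
])

```text
clock: 28.05
eef_pos: [405.6, 360.5, 166.0]
tool_rot: [3.14, -0.047, 1.571]
force: [1.1, -1.5, 7.5]
width: 50.2
gripper_force: 63.0
```

Emit:
step_arm([
  [[0,0,0,0,0,-0.003,0.5],[0,0,0,0,0,0,0.4],[0,0,0,0,0,0,0.35],[0,0,0,0,0,0,0.25],[0,0,0,0,0,0,0.1],[0,0,0,0,0,-0.1,0.05],[0,0,0,0,0,-0.2,0.05],[0,0,0,0,0,-0.3,0.05],[0,-0.06,0,0,0,-0.3,0.05],[0,0,0,-0.2,0,-0.03,0.5],[0,0,0,-0.1,0,0,0.84],[0,0,0,0,0,0,0.84]],
])

```text
clock: 29.25
eef_pos: [405.4, 305.6, 304.1]
tool_rot: [-3.141, 0.003, 1.567]
force: [0.2, -0.2, -0.1]
width: 38.5
gripper_force: 0.0
```

```bash
python3 w.py b12
python3 - <<'E'
from chk import *
d=pickle.load(open('b12.pkl','rb'));S=ctrl.get_image('side');pickle.dump(S,open('s12.pkl','wb'))
chk(d,S,[405,358,199,0,0],26,66,70,22)
E
```

```text
[405.1 307.2 304. ] 30.840438633786732 29.3
ell ((313.28546142578125, 148.5810546875), (94.63618469238281, 95.70233917236328), 178.7564239501953) upright ((312.033935546875, 146.64324951171875), (91.57736206054688, 92.46782684326172), 177.6439208984375)
ell ((181.2584228515625, 286.2071838378906), (17.697242736816406, 28.823558807373047), 77.19477844238281) upright ((180.8096923828125, 284.32879638671875), (17.737661361694336, 28.61932945251465), 78.01078033447266)
[0] [405.63 357.81 206.7   -0.1   -0.03] 0.4289927828354239
[1] [402.8  358.72 196.3   -0.01   0.01] 0.2059769860862717
[0, 1] [405.54 357.21 196.81  -0.06   0.  ] 2.283358379029291
hole px [311.89 140.72] 64.0 18 xy [404.59 357.78] rim xy [405.71 357.5 ]
```

Emit:
step_arm([
  [[0,0,0,-0.2,0.125,0,0.84],[0,0,0,-0.2,0.127,0,0.84],[0,0,0,-0.2,0.127,0,0.84],[0,0,0,-0.2,0.127,0,0.84],[0,0,0,-0.2,0.127,0,0.84],[0,0,0,-0.2,0.127,0,0.84],[0,0,0,-0.2,0.127,0,0.84],[0,0,0,0,0,0,0.84],[0,0,0,0,0,0,0.84]],
])

```text
clock: 30.25
eef_pos: [538.3, 99.1, 303.8]
tool_rot: [-3.139, -0.001, 1.57]
force: [-0.8, 1.4, -0.2]
width: 13.5
gripper_force: 0.0
```

```bash
python3 w.py n4
cat > ring.py <<'E'
from seg import *
np.set_printoptions(precision=2,suppress=True)
def ring(D,q0,r,rng=7,iters=3,mode='sat',tilt=False,show=True):
    """find bright rim ring: along each radial line fit outer edge of rim; q0 xyz"""
    q=np.array(list(q0)+[0,0],float)[:5]
    g=cv2.cvtColor(D['img'],cv2.COLOR_RGB2GRAY).astype(np.float32)
    s=np.arange(-rng,rng+.01,.25);n=120
    for _ in range(iters):
        U=proj(D,c3(q,r-1.25,n));O=proj(D,[q[:3]])[0];pts=[]
        for u in U:
            d=(u-O)/np.linalg.norm(u-O);L=(u+s[:,None]*d).astype(np.float32)
            v=cv2.remap(g,L[:,0][None],L[:,1][None],cv2.INTER_LINEAR)[0]
            w=4 # ridge filter ~ rim 2.5mm
            k=np.convolve(v,np.r_[-np.ones(w)/w,np.ones(2*w)/w,-np.ones(w)/w],'same')[2*w:-2*w]
            j=k.argmax()
            if k[j]>25: pts.append(L[j+2*w])
        P=np.array(pts,float)
        m=5 if tilt else 3
        def res(p):
            p=np.r_[p,np.zeros(5-len(p))];V=proj(D,c3(p,r-1.25,720))
            return np.linalg.norm(P[:,None]-V[None],axis=2).min(1)
        s1=least_squares(res,q[:m],loss='soft_l1',f_scale=.3,x_scale=np.array([1,1,1,.02,.02])[:m]);q=np.r_[s1.x,np.zeros(5-m)]
    if show: print('r',r,'n',len(P),q,'med res',np.median(res(q[:m])))
    return q
def dark(D,p,hr=14):
    g=cv2.GaussianBlur(cv2.cvtColor(D['img'],cv2.COLOR_RGB2GRAY),(5,5),0).astype(float)
    x,y=np.round(proj(D,[p])[0]).astype(int);w=g[y-hr:y+hr+1,x-hr:x+hr+1];m=(w<w.min()+15).astype(np.uint8)
    yy,xx=np.nonzero(m);h=np.array([x-hr+xx.mean(),y-hr+yy.mean()]);print('hole px',h,w.min(),m.sum(),atz(D,h,p[2]));return h
E
python3 - <<'E'
from ring import *
d=pickle.load(open('n4.pkl','rb'));S=ctrl.get_image('side');T=ctrl.get_image('top')
for r in (55,84.5):
    ring(d,[539,141,137],r); ring(d,[539,141,137],r,tilt=True)
dark(d,[539,141,74]); 
ring(d,[539,141,137],55,5); print('side');ring(S,[537,142,134],55,4);ring(S,[537,142,134],84.5,4);print('top');ring(T,[537,142,134],84.5,4)
E
```

```text
[537.8 100.3 304.1] 13.749465736958253 30.3
r 55 n 115 [539.8  140.75 133.91   0.     0.  ] med res 0.2202273187107345
r 55 n 116 [539.56 140.83 133.75  -0.02  -0.02] med res 0.23356293439604642
r 84.5 n 116 [539.03 140.25 136.25   0.     0.  ] med res 0.2217377631415387
r 84.5 n 116 [538.99 140.17 136.31   0.    -0.  ] med res 0.24435572307601772
hole px [316.06 148.24] 76.0 54 [540.3  142.25  74.  ]
r 55 n 115 [539.8  140.75 133.91   0.     0.  ] med res 0.2202273187107345
side
r 55 n 119 [527.6  149.79 145.92   0.     0.  ] med res 0.22621677510724233
r 84.5 n 118 [535.69 143.86 138.78   0.     0.  ] med res 0.238579229148629
top
r 84.5 n 26 [542.3  146.31 121.04   0.     0.  ] med res 0.22664368084823844
```

Emit:
step_arm([
  [[0,0,0,0.135,-0.17,0.1,0.84],[0,0,0,0.135,-0.175,0.1,0.84],[0,0,0,0,0,0.25,0.84],[0,0,0,0,0,0.25,0.84],[0,0,0,0,0,0.2,0.84],[0,0,0,0,0,0.1,0.84],[0,0,0,0,0,0,0.84],[0,0,0,0,0,0,0.84],[0,0,0,0,0,0,0.84]],
])

```text
clock: 31.3
eef_pos: [487.3, 140.3, 156.2]
tool_rot: [3.139, -0.001, 1.572]
force: [-0.5, -1.2, -0.1]
width: 13.5
gripper_force: 0.0
```

Emit:
step_arm([
  [[0,0,0,0,-0.006,0.1,0.84],[0,0,0,0,0,0.1,0.84],[0,0,0,0,0,0.05,0.84],[0,0,0,0,0,0,0.84],[0,0,0,0,0,0,0.84]],
])

```text
clock: 31.8
eef_pos: [486.2, 139.7, 118.3]
tool_rot: [3.14, -0.0, 1.571]
force: [0.4, 0.2, 0.3]
width: 14.1
gripper_force: 0.0
```

Emit:
step_arm([
  [[0,0,0,0.006,0,0,0.88],[0,0,0,0,0,0,0.92],[0,0,0,0,0,0,0.95],[0,0,0,0,0,0,0.97],[0,0,0,0,0,0,1],[0,0,0,0,0,0,1],[0,0,0,0,0,0,1]],
])

```text
clock: 32.5
eef_pos: [485.7, 140.4, 117.6]
tool_rot: [3.141, -0.0, 1.571]
force: [-0.0, 0.3, 0.5]
width: 2.1
gripper_force: 57.7
```

```bash
python3 w.py n5
python3 - <<'E'
from ring import *
d=pickle.load(open('n5.pkl','rb'));S=ctrl.get_image('side')
ring(S,[527.6,149.8,145.9],55,4,tilt=True);ring(S,[535.7,143.9,138.8],84.5,4,tilt=True)
P=proj(S,c3([537,142,131,0,0],55));print(cv2.fitEllipse(P.astype(np.float32)))
E
```

```text
[485.8 140.4 117.6] 2.290713814264362 32.55
r 55 n 73 [598.46 110.07  90.45  -0.09  -0.02] med res 0.21896150655732274
r 84.5 n 96 [534.95 144.71 139.75  -0.01   0.01] med res 0.11943921050612147
((238.9392547607422, 238.41006469726562), (27.554279327392578, 48.11750030517578), 84.0499496459961)
```

Emit:
step_arm([
  [[0,0,0,0,0,-0.03,1],[0,0,0,0,0,-0.06,1],[0,0,0,0,0,-0.12,1],[0,0,0,0,0,-0.2,1],[0,0,0,0,0,-0.2,1],[0,0,0,0,0,-0.2,1],[0,0,0,0,0,-0.15,1],[0,0,0,0,0,-0.08,1],[0,0,0,0,0,0,1],[0,0,0,0,0,0,1]],
])

```text
clock: 33.6
eef_pos: [485.2, 139.9, 272.9]
tool_rot: [-3.141, 0.001, 1.571]
force: [-0.9, -0.4, -0.3]
width: 2.4
gripper_force: 57.8
```

```bash
python3 w.py n6
python3 - <<'E'
from ring import *
d=pickle.load(open('n6.pkl','rb'));S=ctrl.get_image('side');pickle.dump(S,open('s_n6.pkl','wb'))
p=ctrl.read_state()['eef_pos'];q=[p[0]+53.75,p[1],p[2]+16]
r=ring(d,q,55,12);r2=ring(d,q,55,12,tilt=True)
dark(d,[q[0],q[1],q[2]-62.5],20)
ring(S,[q[0]-3,q[1]+2,q[2]-2],55,5,tilt=True)
P=cv2.fitEllipse(proj(S,c3(q+[0,0],55)).astype(np.float32));print('upright side',P)
ring(d,[539,140.2,136.3],84.5,6)
E
```

```text
[484.9 139.9 272.5] 2.248386045204884 33.65
r 55 n 78 [536.81 142.51 297.22   0.     0.  ] med res 0.3928996383967061
r 55 n 78 [538.08 141.99 293.94  -0.02  -0.04] med res 0.5428896553098274
hole px [427.88 277.07] 67.0 756 [539.92 136.69 225.79]
r 55 n 79 [492.36 166.38 319.38  -0.03   0.05] med res 0.1929226693400815
upright side ((233.06983947753906, 177.68011474609375), (24.73196029663086, 51.94412612915039), 84.9852066040039)
r 84.5 n 59 [537.6  140.76 137.74   0.     0.  ] med res 1.0306478210888723
```

Emit:
step_arm([
  [[0,0,0,-0.1,-0.03,-0.03,1],[0,0,0,-0.2,-0.06,-0.03,1],[0,0,0,-0.28,-0.08,0,1],[0,0,0,-0.28,-0.08,0,1],[0,0,0,-0.28,-0.08,0,1],[0,0,0,-0.28,-0.08,0,1],[0,0,0,-0.28,-0.08,0,1],[0,0,0,-0.28,-0.08,0,1],[0,0,0,-0.28,-0.08,0,1],[0,0,0,-0.28,-0.08,0,1],[0,0,0,-0.28,-0.08,0,1],[0,0,0,-0.28,-0.08,0,1]],
])

```text
clock: 34.9
eef_pos: [351.0, -325.9, 281.5]
tool_rot: [-3.14, -0.001, 1.571]
force: [1.0, 0.5, -0.6]
width: 2.0
gripper_force: 57.8
```

Emit:
step_arm([
  [[0,0,0,-0.12,-0.04,0,1],[0,0,0,-0.047,-0.023,0,1],[0,0,0,0,0,0,1],[0,0,0,0,0,0,1],[0,0,0,0,0,0,1]],
])

```text
clock: 35.4
eef_pos: [343.6, -348.0, 282.5]
tool_rot: [3.142, -0.001, 1.574]
force: [0.6, -0.3, -0.4]
width: 1.8
gripper_force: 57.8
```

```bash
python3 w.py c6
python3 - <<'E'
from ring import *
d=pickle.load(open('c6.pkl','rb'));S=ctrl.get_image('side')
p=ctrl.read_state()['eef_pos'];print(p)
q=np.array([p[0]+53.75,p[1],p[2]+16]);N=np.array([396,-350.5,163])
ims=[]
for D,f,w,h in [(S,4.5,80,110),(d,1.4,300,340)]:
    u=proj(D,[q-[0,0,60]])[0];x,y=int(u[0]-w/2),int(u[1]-h/2-(10 if D is S else -20));x=max(0,min(x,640-w));y=max(0,min(y,480-h))
    im=cv2.resize(cv2.cvtColor(D['img'],cv2.COLOR_RGB2BGR)[y:y+h,x:x+w],None,fx=f,fy=f,interpolation=cv2.INTER_CUBIC)
    for c,r in[(q,55),(q-[0,0,62.5],9),(q-[0,0,104.5],9),(N,20.5)]:
        k=(proj(D,circ(c,r))-[x,y]+.5)*f-.5;cv2.polylines(im,[np.round(k*8).astype(int)],True,(255,0,0),1,cv2.LINE_AA,3)
    ims.append(im)
h=min(i.shape[0] for i in ims);cv2.imwrite('pics/s9.png',np.hstack([i[:h] for i in ims]))
E
```

```text
[ 343.6 -348.3  282.6] 1.9331057698031262 35.45
[ 343.52 -348.54  282.66]
```

View pics/s9.png

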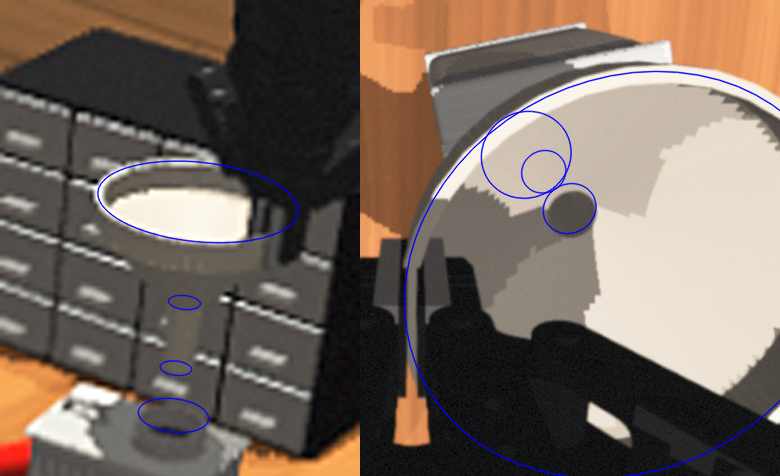

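Emit:
step_arm([
  [[0,0,0,-0.014,-0.009,0.05,1],[0,0,0,0,0,0.12,1],[0,0,0,0,0,0.15,1],[0,0,0,0,0,0.1,1],[0,0,0,0,0,0.06,1],[0,0,0,0,0,0.02,1],[0,0,0,0,0,0,1],[0,0,0,0,0,0,1]],
])

```text
clock: 36.3
eef_pos: [342.0, -352.1, 208.1]
tool_rot: [3.141, 0.001, 1.571]
force: [0.5, 0.1, 0.2]
width: 2.0
gripper_force: 57.8
```

Emit:
step_arm([
  [[0,0,0,0.01,0,0.015,1],[0,0,0,0,0,0.01,1],[0,0,0,0,0,0,1],[0,0,0,0,0,0,1]],
])

```text
clock: 36.7
eef_pos: [341.5, -350.4, 203.9]
tool_rot: [3.141, 0.0, 1.571]
force: [1.0, -0.6, -0.6]
width: 2.2
gripper_force: 57.8
```

Emit:
step_arm([
  [[0,0,0,0,0,0.01,1],[0,0,0,0,0,0,1],[0,0,0,0,0,0,1]],
])

```text
clock: 37.0
eef_pos: [341.5, -350.3, 202.2]
tool_rot: [-3.142, -0.0, 1.571]
force: [0.1, 1.1, 0.4]
width: 2.1
gripper_force: 57.8
```

Emit:
step_arm([
  [[0,0,0,0,0,0.01,1],[0,0,0,0,0,0,1],[0,0,0,0,0,0,1]],
])

```text
clock: 37.3
eef_pos: [341.5, -350.3, 200.8]
tool_rot: [-3.142, -0.0, 1.571]
force: [0.8, -0.2, -0.8]
width: 1.6
gripper_force: 57.8
```

Emit:
step_arm([
  [[0,0,0,0,0,0.01,1],[0,0,0,0,0,0,1],[0,0,0,0,0,0,1]],
])

```text
clock: 37.6
eef_pos: [341.5, -350.3, 199.2]
tool_rot: [3.142, -0.0, 1.571]
force: [0.2, -0.4, -0.1]
width: 2.3
gripper_force: 57.8
```

Emit:
step_arm([
  [[0,0,0,0,0,0.01,1],[0,0,0,0,0,0,1],[0,0,0,0,0,0,1]],
])

```text
clock: 37.9
eef_pos: [341.8, -350.3, 197.8]
tool_rot: [3.141, 0.0, 1.571]
force: [0.8, 0.0, 0.4]
width: 1.9
gripper_force: 57.7
```

Emit:
step_arm([
  [[0,0,0,0,0,0.01,1],[0,0,0,0,0,0,1],[0,0,0,0,0,0,1]],
])

```text
clock: 38.2
eef_pos: [342.1, -350.4, 196.4]
tool_rot: [3.141, 0.0, 1.571]
force: [2.2, 0.4, 1.4]
width: 2.2
gripper_force: 57.8
```

Emit:
step_arm([
  [[0,0,0,0,0,0.01,1],[0,0,0,0,0,0,1],[0,0,0,0,0,0,1]],
])

```text
clock: 38.5
eef_pos: [341.9, -350.5, 195.1]
tool_rot: [3.141, 0.001, 1.571]
force: [0.7, 1.2, 4.0]
width: 2.2
gripper_force: 58.6
```

Emit:
step_arm([
  [[0,0,0,0.002,0.003,0.008,1],[0,0,0,0,0,0,1],[0,0,0,0,0,0,1]],
])

```text
clock: 38.8
eef_pos: [341.8, -350.4, 194.0]
tool_rot: [3.141, 0.001, 1.571]
force: [0.2, 1.0, 7.1]
width: 2.1
gripper_force: 60.2
```

Emit:
step_arm([
  [[0,0,0,0,0,0,0.97],[0,0,0,0,0,0,0.95],[0,0,0,0,0,0,0.9],[0,0,0,0,0,0,0.84],[0,0,0,0,0,0,0.84],[0,0,0,0,0,0,0.84],[0,0,0,0,0,-0.05,0.84],[0,0,0,0,0,-0.15,0.84],[0,0,0,0,0,-0.25,0.84],[0,0,0,0,0,-0.25,0.84],[0,0,0,-0.15,0.1,0,0.84],[0,0,0,-0.15,0.2,0,0.84]],
])

```text
clock: 40.0
eef_pos: [385.9, -396.6, 301.2]
tool_rot: [3.141, 0.003, 1.569]
force: [-0.2, -0.5, -0.4]
width: 13.4
gripper_force: 0.0
```

Emit:
step_arm([
  [[0,0,0,0,0.05,0,0.84],[0,0,0,0,0,0,0.84],[0,0,0,0,0,0,0.84]],
])

```text
clock: 40.3
eef_pos: [393.7, -394.1, 298.4]
tool_rot: [-3.14, -0.001, 1.572]
force: [-0.0, 0.6, -0.2]
width: 13.7
gripper_force: 0.0
```

```bash
python3 w.py c7
python3 - <<'E'
from ring import *
d=pickle.load(open('c7.pkl','rb'));S=ctrl.get_image('side');T=ctrl.get_image('top')
q=[396,-350,214]
r=ring(d,q,55,12);ring(d,q,55,12,tilt=True);dark(d,[r[0],r[1],r[2]-62.5],16)
s=ring(S,[394,-349,211],55,6,tilt=True);print(cv2.fitEllipse(proj(S,c3(s,55)).astype(np.float32)),cv2.fitEllipse(proj(S,c3([394,-349,211,0,0],55)).astype(np.float32)))
t=ring(T,q,55,8,tilt=True)
E
```

```text
[ 393.4 -394.2  298.5] 13.722400501158925 40.35
r 55 n 95 [ 394.88 -349.85  214.31    0.      0.  ] med res 0.23724812813820226
r 55 n 94 [ 395.04 -349.62  214.19   -0.03    0.02] med res 0.23541024013542827
hole px [319.7  158.69] 52.0 345 [ 397.94 -351.51  151.81]
r 55 n 120 [ 380.59 -330.02  226.02   -0.05   -0.05] med res 0.22437160351125457
((426.75994873046875, 162.10250854492188), (22.326444625854492, 44.03025817871094), 97.20931243896484) ((426.523681640625, 163.249755859375), (19.276639938354492, 43.13901138305664), 96.37059783935547)
r 55 n 108 [ 390.88 -344.04  227.82   -0.02   -0.06] med res 0.008942621946287803
```

Emit:
step_arm([
  [[0,0,0,0.06,0.16,0,1],[0,0,0,0.058,0.153,0,1],[0,0,0,0,0,0.15,1],[0,0,0,0,0,0.2,1],[0,0,0,0,0,0.1,1],[0,0,0,0,0,0.05,1],[0,0,0,0,0,0,1],[0,0,0,0,0,0,1]],
])

```text
clock: 41.25
eef_pos: [441.7, -377.6, 224.5]
tool_rot: [3.14, 0.001, 1.571]
force: [0.6, 0.2, -0.3]
width: -0.4
gripper_force: 0.0
```

Emit:
step_arm([
  [[0,0,0,0,0,0.015,1],[0,0,0,0,0,0,1],[0,0,0,0,0,0,1]],
])

```text
clock: 41.55
eef_pos: [441.6, -377.5, 221.8]
tool_rot: [3.141, 0.001, 1.571]
force: [0.2, -0.7, -0.1]
width: 0.0
gripper_force: 0.0
```

Emit:
step_arm([
  [[0,0,0,0,0,0.01,1],[0,0,0,0,0,0,1],[0,0,0,0,0,0,1]],
])

```text
clock: 41.85
eef_pos: [441.4, -377.3, 219.9]
tool_rot: [3.142, -0.0, 1.571]
force: [0.1, 0.1, -0.4]
width: 0.2
gripper_force: 0.0
```

Emit:
step_arm([
  [[0,0,0,0,0,0.01,1],[0,0,0,0,0,0,1],[0,0,0,0,0,0,1]],
])

```text
clock: 42.15
eef_pos: [441.3, -377.3, 218.2]
tool_rot: [-3.141, -0.0, 1.571]
force: [-0.9, 0.1, -0.1]
width: -0.1
gripper_force: 0.0
```

Emit:
step_arm([
  [[0,0,0,0,0,0.01,1],[0,0,0,0,0,0,1],[0,0,0,0,0,0,1]],
])

```text
clock: 42.45
eef_pos: [441.3, -377.3, 216.8]
tool_rot: [-3.141, -0.0, 1.571]
force: [-0.3, 0.2, 0.1]
width: -0.0
gripper_force: 0.0
```

Emit:
step_arm([
  [[0,0,0,0,0,0.01,1],[0,0,0,0,0,0,1],[0,0,0,0,0,0,1]],
])

```text
clock: 42.75
eef_pos: [441.3, -377.3, 215.3]
tool_rot: [-3.141, -0.0, 1.571]
force: [0.3, -0.1, 1.0]
width: 0.1
gripper_force: 0.0
```

Emit:
step_arm([
  [[0,0,0,0,0,0.01,1],[0,0,0,0,0,0,1],[0,0,0,0,0,0,1]],
])

```text
clock: 43.05
eef_pos: [441.3, -377.3, 213.8]
tool_rot: [-3.141, -0.0, 1.571]
force: [-0.4, -0.3, -0.3]
width: -0.3
gripper_force: 0.0
```

```bash
cat > cc.py <<'E'
from ring import *
import sys
S=ctrl.get_image('side')
s=ring(S,[394,-349,211],55,6,tilt=True)
for q in (s,[394,-349,211,0,0]):
    e=cv2.fitEllipse(proj(S,c3(q,55)).astype(np.float32));print(e,np.degrees(np.arcsin(e[1][0]/e[1][1])))
E
python3 cc.py
```

```text
r 55 n 115 [ 386.79 -334.94  226.14   -0.01    0.04] med res 0.26961782328813694
((426.06427001953125, 160.58120727539062), (18.90897560119629, 43.85188674926758), 93.87213897705078) 25.5438001584485
((426.523681640625, 163.249755859375), (19.276639938354492, 43.13901138305664), 96.37059783935547) 26.541721586053768
```

Emit:
step_arm([
  [[0,0,0,0,0,-0.05,1],[0,0,0,0,0,-0.2,1],[0,0,0,0,0,-0.3,1],[0,0,0,-0.06,-0.16,0,1],[0,0,0,-0.058,-0.153,0,0.84],[0,0,0,0,0,0,0.84],[0,0,0,0,0,0,0.84]],
])

```text
clock: 43.8
eef_pos: [394.3, -395.3, 297.0]
tool_rot: [3.141, 0.0, 1.57]
force: [0.2, 0.3, 0.0]
width: 13.3
gripper_force: 0.0
```

```bash
python3 w.py c8; python3 cc.py
cat > wc.py <<'E'
from ring import *
import sys
def wc(n,q,R,dz,hr=16):
    d=pickle.load(open(n+'.pkl','rb'))
    r=ring(d,q,R,12);ring(d,q,R,12,tilt=True);h=dark(d,[r[0],r[1],r[2]-dz],hr)
    print('hole-rim',atz(d,h,r[2]-dz)[:2]-r[:2])
E
python3 -c "
from wc import *
wc('c8',[396,-350,214],55,62.5)
wc('c7',[396,-350,214],55,62.5)
wc('n4',[540,140.7,134],55,62.5)
wc('b12',[405,358,199],26,66)"
```

```text
[ 395.1 -394.8  296.8] 13.439759452217329 43.85
r 55 n 120 [ 376.42 -321.56  233.82   -0.      0.08] med res 0.408582688328901
((426.39825439453125, 160.8537139892578), (17.88912010192871, 44.49696731567383), 92.0875015258789) 23.705151156925805
((426.523681640625, 163.249755859375), (19.276639938354492, 43.13901138305664), 96.37059783935547) 26.541721586053768
r 55 n 94 [ 398.19 -351.67  213.17    0.      0.  ] med res 0.2548804209555127
r 55 n 95 [ 398.8  -351.98  214.15    0.03    0.06] med res 0.2357721589454236
hole px [313.48 153.35] 53.0 342 [ 394.86 -349.4   150.67]
hole-rim [-3.33  2.26]
r 55 n 95 [ 394.88 -349.85  214.31    0.      0.  ] med res 0.23724812813820226
r 55 n 94 [ 395.04 -349.62  214.19   -0.03    0.02] med res 0.23541024013542827
hole px [319.7  158.69] 52.0 345 [ 397.94 -351.51  151.81]
hole-rim [ 3.06 -1.66]
r 55 n 116 [539.81 140.73 133.83   0.     0.  ] med res 0.2096529730663737
r 55 n 115 [539.97 140.76 133.89  -0.     0.02] med res 0.2201863071457488
hole px [316.06 148.24] 76.0 54 [540.3  142.05  71.33]
hole-rim [0.49 1.33]
r 26 n 120 [405.77 355.67 189.18   0.     0.  ] med res 0.23561555267888945
r 26 n 120 [405.95 355.85 189.42  -0.09   0.08] med res 0.2508916141626075
hole px [311.86 140.81] 64.0 21 [404.52 357.1  123.18]
hole-rim [-1.25  1.43]
```

Emit:
step_arm([
  [[0,0,0,0.185,-0.162,0,1],[0,0,0,0.185,-0.16,0,1],[0,0,0,0,0,0.15,1],[0,0,0,0,0,0.2,1],[0,0,0,0,0,0.1,1],[0,0,0,0,0,0.06,1],[0,0,0,0,0,0,1],[0,0,0,0,0,0,1]],
])

```text
clock: 44.7
eef_pos: [347.0, -339.6, 220.3]
tool_rot: [3.141, 0.0, 1.572]
force: [0.7, -0.5, 0.7]
width: -0.0
gripper_force: 0.0
```

Emit:
step_arm([
  [[0,0,0,0,0,0.02,1],[0,0,0,0,0,0.01,1],[0,0,0,0,0,0,1]],
])

```text
clock: 45.0
eef_pos: [346.2, -339.7, 215.5]
tool_rot: [3.141, 0.0, 1.571]
force: [0.0, 0.2, -0.1]
width: 0.3
gripper_force: 0.0
```

```bash
python3 cc.py
```

```text
r 55 n 117 [ 380.27 -328.77  226.59    0.02   -0.03] med res 0.22434058941438217
((426.5750427246094, 162.06353759765625), (19.617958068847656, 44.05915832519531), 98.37017059326172) 26.44023209198797
((426.523681640625, 163.249755859375), (19.276639938354492, 43.13901138305664), 96.37059783935547) 26.541721586053768
```

Emit:
step_arm([
  [[0,0,0,0,0,-0.01,1],[0,0,0,0,0,-0.05,1],[0,0,0,0,0,-0.2,1],[0,0,0,0,0,-0.28,1],[0,0,0,-0.185,0.162,0,1],[0,0,0,-0.185,0.16,0,0.84],[0,0,0,0,0,0,0.84],[0,0,0,0,0,0,0.84]],
])

```text
clock: 45.85
eef_pos: [394.4, -394.9, 296.3]
tool_rot: [-3.141, -0.001, 1.571]
force: [-0.4, 0.0, 0.6]
width: 13.6
gripper_force: 0.0
```

```bash
python3 w.py c9; python3 cc.py; python3 -c "
from wc import *
wc('c9',[396,-350,214],55,62.5)"
```

```text
[ 394.  -394.3  296.3] 13.718035029366458 45.9
r 55 n 120 [ 378.65 -327.89  228.41   -0.02   -0.03] med res 0.26861869922348913
((426.9599914550781, 161.7613067626953), (20.812681198120117, 44.15934371948242), 97.17473602294922) 28.119278187894377
((426.523681640625, 163.249755859375), (19.276639938354492, 43.13901138305664), 96.37059783935547) 26.541721586053768
r 55 n 97 [ 395.43 -350.87  213.95    0.      0.  ] med res 0.2428058403457723
r 55 n 97 [ 395.38 -350.8   213.9    -0.01   -0.  ] med res 0.23642279338383776
hole px [317.7  155.89] 53.0 352 [ 397.51 -350.37  151.45]
hole-rim [2.08 0.5 ]
```

Emit:
step_arm([
  [[0,0,0,0.15,0.02,0,0.84],[0,0,0,0.3,0.034,0,0.84],[0,0,0,0.3,0.034,0,0.84],[0,0,0,0.3,0.034,0,0.84],[0,0,0,0.3,0.034,0,0.84],[0,0,0,0.3,0.034,0,0.84],[0,0,0,0.3,0.034,0,0.84],[0,0,0,0.3,0.034,0,0.84],[0,0,0,0.3,0.034,0,0.84],[0,0,0,0.3,0.034,0,0.84],[0,0,0,0.3,0.034,0,0.84],[0,0,0,0.3,0.034,0,0.84]],
])

```text
clock: 47.15
eef_pos: [452.3, 123.9, 296.8]
tool_rot: [3.141, 0.001, 1.571]
force: [1.1, 0.1, -0.1]
width: 13.5
gripper_force: 0.0
```

Emit:
step_arm([
  [[0,0,0,0.113,0.018,0.1,0.84],[0,0,0,0,0,0.2,0.84],[0,0,0,0,0,0.25,0.84],[0,0,0,0,0,0.2,0.84],[0,0,0,0,0,0.18,0.84],[0,0,0,0,0,0,0.84],[0,0,0,0,0,0,0.84]],
])

```text
clock: 47.85
eef_pos: [455.7, 139.5, 157.5]
tool_rot: [-3.141, 0.0, 1.572]
force: [-0.0, 0.3, 1.0]
width: 13.8
gripper_force: 0.0
```

```bash
python3 w.py n7; python3 cc.py
```

```text
[456.5 139.8 158.1] 13.556080938140862 47.9
r 55 n 68 [ 396.91 -351.17  213.05   -0.01   -0.03] med res 0.027011879593692965
((426.2371520996094, 161.89837646484375), (20.03656768798828, 43.06062316894531), 97.45588684082031) 27.7303303360543
((426.523681640625, 163.249755859375), (19.276639938354492, 43.13901138305664), 96.37059783935547) 26.541721586053768
```

Emit:
step_arm([
  [[0,0,0,0,-0.003,0.1,0.84],[0,0,0,0,0,0.1,0.84],[0,0,0,0,0,0.037,0.84],[0,0,0,0,0,0,0.84],[0,0,0,0,0,0,0.84]],
])

```text
clock: 48.45
eef_pos: [456.3, 139.7, 122.2]
tool_rot: [3.14, -0.0, 1.571]
force: [-0.1, -0.9, -0.2]
width: 13.4
gripper_force: 0.0
```

Emit:
step_arm([
  [[0,0,0,0.003,0,0,0.88],[0,0,0,0,0,0,0.92],[0,0,0,0,0,0,0.95],[0,0,0,0,0,0,0.97],[0,0,0,0,0,0,1],[0,0,0,0,0,0,1],[0,0,0,0,0,0,1]],
])

```text
clock: 49.15
eef_pos: [455.8, 140.0, 121.3]
tool_rot: [3.141, -0.0, 1.571]
force: [0.8, 0.1, -0.2]
width: 1.1
gripper_force: 53.3
```

Emit:
step_arm([
  [[0,0,0,0,0,-0.03,1],[0,0,0,0,0,-0.06,1],[0,0,0,0,0,-0.12,1],[0,0,0,0,0,-0.2,1],[0,0,0,0,0,-0.2,1],[0,0,0,0,0,-0.2,1],[0,0,0,0,0,-0.15,1],[0,0,0,0,0,-0.1,1],[0,0,0,0,0,0,1],[0,0,0,0,0,0,1]],
])

```text
clock: 50.15
eef_pos: [455.4, 139.6, 280.4]
tool_rot: [3.141, 0.0, 1.571]
force: [-1.1, 0.3, -1.4]
width: 1.1
gripper_force: 53.3
```

```bash
python3 w.py n8
python3 - <<'E'
from ring import *
S=ctrl.get_image('side');p=ctrl.read_state()['eef_pos'];q=[p[0]+83.25-2,p[1]+1,p[2]+15-3]
s=ring(S,q,84.5,6,tilt=True)
for k in (s,q+[0,0]):
    e=cv2.fitEllipse(proj(S,c3(k,84.5)).astype(np.float32));print(e,np.degrees(np.arcsin(e[1][0]/e[1][1])))
d=pickle.load(open('n8.pkl','rb'));q=[p[0]+83.25,p[1],p[2]+15];ring(d,q,84.5,12);ring(d,q,84.5,12,tilt=True);dark(d,[q[0],q[1],q[2]-60.5],30)
# jug neck precise
j=pickle.load(open('jug.pkl','rb'));dark(j,[536,-164,163],50)
c=pickle.load(open('can.pkl','rb'));dark(c,[396,-350,163],35)
E
```

```text
[455.1 139.4 279.8] 1.112908965482952 50.2
r 84.5 n 101 [502.02 159.28 318.27  -0.02   0.04] med res 0.27535787783370247
((233.92703247070312, 175.08644104003906), (37.984649658203125, 83.6533432006836), 82.66510009765625) 27.005247728525195
((233.26223754882812, 177.58206176757812), (38.108375549316406, 80.12468719482422), 85.007568359375) 28.399296482443187
r 84.5 n 41 [537.41 139.32 292.82   0.     0.  ] med res 1.9186911889817477
r 84.5 n 41 [537.17 139.92 294.13  -0.05   0.07] med res 1.133290373072153
hole px [498.11 270.69] 70.0 1433 [544.   139.62 233.97]
hole px [316.44 227.27] 16.0 2454 [ 535.12 -163.66  163.  ]
hole px [315.36 224.98] 15.0 1564 [ 396.28 -348.67  163.  ]
```

Emit:
step_arm([
  [[0,0,0,-0.12,-0.002,0,1],[0,0,0,-0.27,-0.002,0,1],[0,0,0,-0.28,-0.002,0,1],[0,0,0,-0.28,-0.002,0,1],[0,0,0,-0.28,-0.002,0,1],[0,0,0,-0.28,-0.002,0,1],[0,0,0,-0.27,-0.003,0,1],[0,0,0,-0.17,-0.003,0,1],[0,0,0,-0.073,0,0,1],[0,0,0,0,0,0,1],[0,0,0,0,0,0,1],[0,0,0,0,0,0,1]],
])

```text
clock: 51.45
eef_pos: [453.3, -161.4, 280.2]
tool_rot: [-3.141, -0.001, 1.574]
force: [0.4, 0.6, -0.3]
width: 1.2
gripper_force: 53.3
```

Emit:
step_arm([
  [[0,0,0,-0.007,-0.005,0.05,1],[0,0,0,0,0,0.12,1],[0,0,0,0,0,0.15,1],[0,0,0,0,0,0.1,1],[0,0,0,0,0,0.06,1],[0,0,0,0,0,0.01,1],[0,0,0,0,0,0,1],[0,0,0,0,0,0,1]],
])

```text
clock: 52.25
eef_pos: [452.9, -164.6, 207.5]
tool_rot: [3.14, 0.0, 1.571]
force: [-0.2, -0.1, -1.0]
width: 0.9
gripper_force: 53.3
```

Emit:
step_arm([
  [[0,0,0,0,0,0.013,1],[0,0,0,0,0,0.013,1],[0,0,0,0,0,0,1],[0,0,0,0,0,0,1]],
])

```text
clock: 52.65
eef_pos: [452.3, -164.7, 203.0]
tool_rot: [3.141, 0.0, 1.571]
force: [0.2, -0.1, -1.6]
width: 1.4
gripper_force: 53.3
```

Emit:
step_arm([
  [[0,0,0,0,0,0.013,1],[0,0,0,0,0,0,1],[0,0,0,0,0,0,1]],
])

```text
clock: 52.95
eef_pos: [452.3, -164.6, 200.9]
tool_rot: [-3.141, -0.0, 1.571]
force: [1.0, -0.5, -0.2]
width: 1.1
gripper_force: 53.3
```

Emit:
step_arm([
  [[0,0,0,0,0,0.013,1],[0,0,0,0,0,0,1],[0,0,0,0,0,0,1]],
])

```text
clock: 53.25
eef_pos: [452.6, -164.5, 199.1]
tool_rot: [3.141, -0.0, 1.571]
force: [-0.2, -0.1, -0.3]
width: 1.4
gripper_force: 53.3
```

Emit:
step_arm([
  [[0,0,0,0,0,0.01,1],[0,0,0,0,0,0,1],[0,0,0,0,0,0,1]],
])

```text
clock: 53.55
eef_pos: [452.8, -164.5, 197.7]
tool_rot: [3.141, -0.0, 1.571]
force: [0.7, 0.6, 1.5]
width: 1.5
gripper_force: 53.6
```

Emit:
step_arm([
  [[0,0,0,0,0,0.01,1],[0,0,0,0,0,0,1],[0,0,0,0,0,0,1]],
])

```text
clock: 53.85
eef_pos: [452.7, -164.5, 196.3]
tool_rot: [3.141, 0.0, 1.571]
force: [-0.3, 1.6, 3.9]
width: 1.2
gripper_force: 54.4
```

Seated with low lateral force. I'll release it and check from above.

Emit:
step_arm([
  [[0,0,0,0,0,0,0.97],[0,0,0,0,0,0,0.95],[0,0,0,0,0,0,0.9],[0,0,0,0,0,0,0.84],[0,0,0,0,0,0,0.84],[0,0,0,0,0,0,0.84],[0,0,0,0,0,-0.05,0.84],[0,0,0,0,0,-0.15,0.84],[0,0,0,0,0,-0.25,0.84],[0,0,0,0,0,-0.25,0.84],[0,0,0,-0.15,0.2,0,0.84],[0,0,0,-0.15,0.25,0,0.84]],
])

```text
clock: 55.05
eef_pos: [520.4, -210.5, 304.0]
tool_rot: [3.138, 0.003, 1.571]
force: [1.5, -1.0, 0.8]
width: 13.6
gripper_force: 0.0
```

Emit:
step_arm([
  [[0,0,0,0,0.1,0,0.84],[0,0,0,0,0,0,0.84],[0,0,0,0,0,0,0.84]],
])

```text
clock: 55.35
eef_pos: [534.2, -209.0, 300.9]
tool_rot: [-3.14, -0.001, 1.572]
force: [0.3, 0.5, -0.1]
width: 13.7
gripper_force: 0.0
```

```bash
python3 w.py j9; python3 cc.py
python3 - <<'E'
from wc import *
wc('j9',[536,-164,214],84.5,60.5,18);wc('n4',[539,140.2,136.3],84.5,60.5,18)
S=ctrl.get_image('side');q=[533.5,-163,210.5]
s=ring(S,q,84.5,6,tilt=True)
for k in (s,q+[0,0]):
    e=cv2.fitEllipse(proj(S,c3(k,84.5)).astype(np.float32));print(e,np.degrees(np.arcsin(e[1][0]/e[1][1])))
E
```

```text
[ 533.8 -209.1  301. ] 13.403293005088983 55.4
r 55 n 120 [ 382.72 -332.57  224.42    0.     -0.03] med res 0.09425025128024792
((426.6357421875, 162.04510498046875), (20.156848907470703, 43.89467239379883), 98.35173034667969) 27.33610730633529
((426.523681640625, 163.249755859375), (19.276639938354492, 43.13901138305664), 96.37059783935547) 26.541721586053768
r 84.5 n 110 [ 536.75 -163.69  214.8     0.      0.  ] med res 0.29759627979267056
r 84.5 n 110 [ 536.59 -163.39  214.57   -0.01   -0.01] med res 0.2635489170335783
hole px [317.73 154.24] 50.0 1102 [ 537.19 -163.61  154.3 ]
hole-rim [0.44 0.08]
r 84.5 n 116 [539.02 140.24 136.32   0.     0.  ] med res 0.23756618937760327
r 84.5 n 116 [539.02 140.25 136.32  -0.    -0.  ] med res 0.24529523235863585
hole px [316.06 148.24] 76.0 54 [540.29 142.39  75.82]
hole-rim [1.27 2.15]
r 84.5 n 120 [ 527.14 -152.51  220.24   -0.03   -0.  ] med res 0.19858860207090442
((335.71392822265625, 165.83535766601562), (32.84675598144531, 67.70201873779297), 90.0079345703125) 29.023385972856044
((336.87957763671875, 167.07667541503906), (31.23392677307129, 66.91448974609375), 91.29862213134766) 27.825076111946075
```

Run:
```python
from seg import *
np.set_printoptions(precision=2,suppress=True)
S=ctrl.get_image('side');P=outer(S,proj(S,[[403,358,197]])[0],22);print('bottle funnel',cv2.fitEllipse(P.astype(np.float32)),'upright (17.7,28.6) 78')
for r in ctrl.recognise(S,'bolt_jar')[:2]: print('jar',r['score'],r['centre'],'start 282.3,246.5')
print(ctrl.read_state()['clock']); print(ctrl.finish_job())
```

```text
bottle funnel ((179.18321228027344, 286.53717041015625), (16.866809844970703, 24.493896484375), 78.67557525634766) upright (17.7,28.6) 78
jar 0.78 [283.3, 247.0] start 282.3,246.5
jar 0.47 [328.3, 219.2] start 282.3,246.5
55.6
the job is handed in; nothing more can be done
None
```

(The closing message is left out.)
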